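# Knock the stuck die insert out of its nest

## Task

The square die insert is stuck flush in the nest of the hole-punch stand. With the knockout stirrup, push its rod up through the hole under the nest, without forcing it, until you feel its rubber buffer seat against the underside of the nest and hold it there for a moment; then stand the stirrup back upright on the bench clear of the stand. Take the raised insert out and set it down gently, upright, on the floor of the grey tray, leaving the other things where they are.

Things in the scene. Friction and masses are not known exactly. Their poses are not given: they have to be found in the camera images.
- nest: Hole-punch stand fixed to the bench: a metal block 60 x 60 mm, z = 85 to 131 mm, held by a column at its +y side (column, neck, foot: y = 30 to 125 mm, x within +-30, foot +-55, none above z = 131). Under the block, at y below 34 mm, all is open down to the bench; the free end points to -y. Origin on the bench straight below the cavity's centre, z up.
- cavity_mouth (a point): Centre of the cavity's mouth in the block's top face, 131 mm above the bench, axes as the nest's. Cavity: square, 32 mm wide, 38 mm deep. Two spring plungers (caps out to x = +-36 mm, 7 mm below the top face) grip the insert; sliding it takes about 5 to 15 N, more or less alike all the way, and it stays where it is pushed.
- knockout_hole (a point): Centre of the lower mouth of the 13 mm knockout hole, on the underside of the nest block, 85 mm above the bench; axes as the nest's. The hole goes through the cavity's 8 mm floor.
- insert: Die insert: plain steel block 30 x 30 x 38 (z) mm with a dark slot on its top, 0.16 to 0.30 kg. Origin at the centre of its underside, z up, sides along x and y. At the start it stands on the cavity floor (93 mm above the bench), top flush with the nest.
- stirrup: Knockout stirrup: loose upright steel frame, about 0.5 kg, standing on the bench. Foot plate 130 (x) x 50 (y) x 10 mm, legs at x = +-58 mm (106 mm clear between), crossbar on top along x, a 10 mm rod with tapered end standing up from the middle of the foot. Origin: centre of the underside, z up. It can be taken round the nest block from the block's free end, x along the nest's x.
- rod_tip (a point): Tip of the rod, 62 mm above the stirrup's underside, axes as the stirrup's. A collar with a rubber buffer (22 mm across) sits on the rod, set anew each time and not measured: the buffer's top is 28 to 44 mm above the underside, so the insert is 10 to 26 mm proud when it seats. It yields 1 mm per 20 N; seated is 5 to 15 N on the nest on top of the insert's friction, over 20 N is forcing.
- crossbar (a point): Centre of the stirrup's crossbar (126 mm long along x, 14 mm wide in y, 16 mm high), 180 mm above the underside: the place to grip it, across y. 110 mm clear height from rod tip to crossbar. Axes as the stirrup's.
- parts_tray: Open grey plastic tray, 110 (x) x 140 (y) x 24 mm, walls and floor 4 mm. Origin at the centre of its underside, z up.
- glue_stick: Bystander: glue stick standing on end, 25 mm across, 95 mm high; origin under its centre.
- tally_counter: Bystander: small chromed hand counter, 80 x 49 x 25 mm; origin under its centre.
- rubber_stamp: Bystander: wooden hand stamp standing upright, 26 x 52 x 70 mm; origin under its centre.
- label_roll: Bystander: roll of white labels lying flat, 90 mm across, 40 mm high; origin under its centre.
Not all that is in view belongs to the job. What is shaped like the stirrup but green is not meant.

How it is judged:
By the outcome, as a careful person would: the job done as asked, in the order asked, and still so for the second after the job is handed in, with the robot touching nothing.
It also fails if it takes over 72 s, if anything falls off the work surface, if the arm or the gripper's body presses on something with over 40 N, if the wrist force passes 120 N, or if a joint passes its speed limit or range.

## Robot

A 6-joint arm with a two-finger parallel gripper is mounted at the origin on a cart in front of the work surface, level with it; the furniture and walls round the work are solid. World frame = base frame: x ahead of the robot, y to its left, z up, the work surface at z = 0. Lengths are in m, angles in degrees, forces in N, time in s.
With the tool pointing down it reaches from about 0.4 to 0.825 m from the base axis. Payload 7 kg.
Tool frame: the origin (TCP) lies at the very end of the fingers, on their centre line; the grasp point (between the pads) lies 19 mm behind it; x points along the fingers, y is the direction in which the jaws open and shut, and the axes are right-handed (so a half turn about x gives the same grasp; the last joint's range is limited). The gripper opens to 88 mm and grips with 3 to 60 N. Pads are 19 mm wide; open, the fingers measure 130 mm over their backs; the gripper's body (78 mm by 193 mm) begins 47 mm behind the grasp point.
Start: joints at [-53.795, 20.546, 0.682, 0, -70.136, -16.507], TCP at [0.227, -0.635, 0.227] pointing down, gripper open.
Joint ranges: [-176.03, 176.03], [-82.01, 121.73], [-58.28, 71.71], [-173.87, 95.51], [-174.79, -0.11], [-173.66, 173.66]. Speed limits (degrees/s): [136.94, 136.94, 172.46, 180, 180, 180].

## Interface

Orientations are given as [roll, pitch, yaw] about the fixed x, y, z axes, in that order (R = Rz(yaw) Ry(pitch) Rx(roll)).
In Python, from plant import monitor, eyes, ticket gives the robot as it stands. The module is installed in compiled form; this text tells all that it offers.
- The arm moves only by the shell command python3 -m crank 'ROWS'. ROWS is JSON, a list of rows, each an object with "linear": the shift along the world's x, y, z in units of 60 mm (1.0 is 60 mm), a list of three; "rot": the turn, a rotation vector about the world's x, y, z in units of 5 degrees (1.0 is 5 degrees), a list of three; "hand": the opening, from 0 (shut) to 1 (fully open). In form: [{"linear": [tx, ty, tz], "rot": [ax, ay, az], "hand": hand}, ...]. A call has 1 to 20 rows; each row shifts and turns the pose as measured when the row begins; what a row does not reach is not made up. A row lasts 1/8 s, in which the tool goes at most 62.5 mm and 10.7 degrees, less where a joint would pass 70% of its speed; a pose out of reach is approached as far as the arm can. A call is refused whole if a number of a shift passes 1 or a number of a turn 1, either way. A call with a gripper value outside its range is refused whole. The fingers move at their own pace and stop on an object; the grip force is fixed at half the most. Time passes only in rows, so rows that do not move let the fingers close. It gives the time, the measured TCP pose, the force and the opening at its end, in the units of the state.
- monitor.get_obs(): the state, without advancing time (a new reading comes with each control period).
- eyes.snapshot(name): name is "side" or "top"; returns a dict with "image" (400x640x3 uint8, red, green, blue), "depth" (400x640 float32, m along the optical axis (not along the pixel's ray), 0 where there is no reading), "K" (3x3 intrinsics, pixels), "camera_from_world" (4x4, takes a point from world to camera coordinates). Camera axes: x right, y up, looking along -z (the intrinsics and any distortion apply to the point x, -y, -z); pixel columns grow to the right and rows downward; lengths in m; the calibration is good to about 2 mm. A picture is of the moment at which its call begins.
- ticket.close_job(): hands the job in, once; it reports no verdict.
The state is a dict: "clock": time; "joint_pos": joint angles; "qvel": joint speeds; "tau": joint torques, N m; "tool_pos": TCP position; "orientation": TCP orientation; "force": force on the tool from outside, world axes, zero at the start; "moment": the same for the moment, N m; "opening": finger opening in m.
Only numpy, scipy, OpenCV 4.12 (cv2) and the standard library are available. Lean on these libraries where they do the work, as an engineer would, in place of code of your own. Each camera call takes 0.05 s, during which the arm holds its last target.

## Working session

There is one attempt and no reset: what is moved stays moved. The work goes in short steps, Python scripts to look and compute and a shell command to move; the robot and the scene stay as the last step left them, time stands still between calls to the robot, and variables do not carry over. Pictures are saved under pics/ and viewed, and the job is handed in when it is done.

```bash
mkdir -p pics; ls
python3 - <<'E'
from plant import monitor, eyes
import cv2
print(monitor.get_obs())
for n in ("side","top"):
    s=eyes.snapshot(n)
    cv2.imwrite(f"pics/{n}0.png",s["image"][:,:,::-1])
    print(n,s["K"].tolist(),s["camera_from_world"].round(4).tolist())
    import numpy as np
    np.savez(f"{n}0.npz",**{k:s[k] for k in("image","depth","K","camera_from_world")})
    print([k for k in s])
E
```

```text
pics
{'clock': 0.0, 'joint_pos': array([-5.37938943e+01,  2.05919085e+01,  6.33271712e-01, -2.28538574e-02,
       -7.01356385e+01, -1.65074509e+01]), 'qvel': array([-0.02533324, -0.0635366 , -0.00668814,  0.02610226,  0.03251846,
       -0.0867326 ]), 'tau': array([ 1.57056500e-03, -5.82719922e+01,  2.93049037e+01,  6.99721187e+00,
        6.69759684e-03, -1.57079594e-04]), 'tool_pos': array([ 0.22734953, -0.63502828,  0.22560494]), 'orientation': array([ 93.67157332,  89.90330691, 113.3624448 ]), 'force': array([-0.22825451,  0.35472779,  0.78820383]), 'moment': array([ 0.00026819,  0.03256054, -0.01324176]), 'opening': 0.08755869711047702}
side [[368.2635298940737, 0.0, 314.20876986580885], [0.0, 368.2635298940737, 192.58055436512507], [0.0, 0.0, 1.0]] [[1.0, 0.0006, 0.0038, -0.5502], [-0.0032, 0.6461, 0.7632, -0.051], [-0.002, -0.7632, 0.6461, -1.05], [0.0, 0.0, 0.0, 1.0]]
['image', 'depth', 'K', 'camera_from_world']
top [[399.53513330526704, 0.0, 310.21247225261], [0.0, 399.53513330526704, 196.3673062812275], [0.0, 0.0, 1.0]] [[-0.0062, -1.0, -0.0073, -0.0932], [0.9905, -0.0072, 0.1375, -0.5593], [-0.1376, -0.0064, 0.9905, -1.2805], [0.0, 0.0, 0.0, 1.0]]
['image', 'depth', 'K', 'camera_from_world']
```

View pics/side0.png

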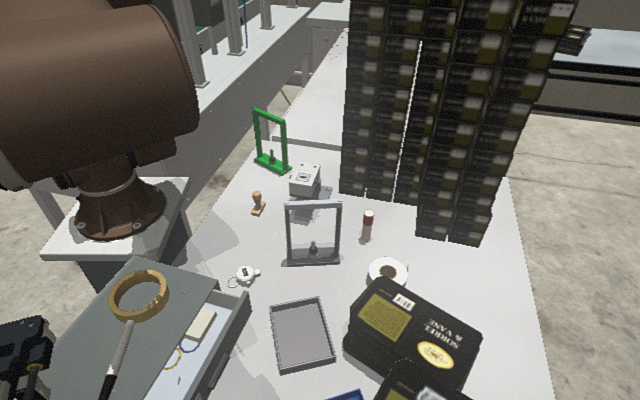

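View pics/top0.png

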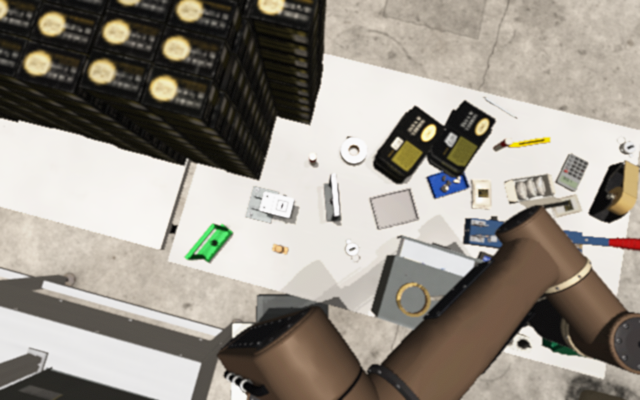

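```bash
cat > h.py <<'E'
import numpy as np, cv2
def load(n): return dict(np.load(n+".npz"))
def snap(n,tag):
    from plant import eyes
    s=eyes.snapshot(n); np.savez(f"{tag}.npz",**{k:s[k] for k in("image","depth","K","camera_from_world")}); return s
def cloud(s):
    K=s["K"];d=s["depth"];h,w=d.shape
    u,v=np.meshgrid(np.arange(w),np.arange(h))
    P=np.stack([(u-K[0,2])/K[0,0]*d,-(v-K[1,2])/K[1,1]*d,-d],-1)
    T=np.linalg.inv(s["camera_from_world"])
    W=P@T[:3,:3].T+T[:3,3]; W[d==0]=np.nan
    return W
def proj(s,p):
    c=s["camera_from_world"]@np.append(p,1); K=s["K"]
    return K[0,0]*c[0]/-c[2]+K[0,2], K[1,1]*-c[1]/-c[2]+K[1,2]
def ray(s,u,v,z):
    "world point on plane z seen at pixel"
    K=s["K"];T=np.linalg.inv(s["camera_from_world"])
    d=T[:3,:3]@np.array([(u-K[0,2])/K[0,0],-(v-K[1,2])/K[1,1],-1]);o=T[:3,3]
    return o+d*(z-o[2])/d[2]
def crop(s,u0,v0,u1,v1,k,f):
    im=s["image"][v0:v1,u0:u1,::-1]
    im=cv2.resize(im,None,fx=k,fy=k,interpolation=cv2.INTER_CUBIC); cv2.imwrite("pics/"+f,im)
E
python3 - <<'E'
from h import *
s=load("side0");t=load("top0")
crop(s,230,100,410,290,4,"s_crop.png")
crop(t,170,120,430,270,3,"t_crop.png")
W=cloud(s)
for (u,v) in [(305,178),(313,203),(313,262),(302,333),(302,190)]: print(u,v,W[v,u].round(4))
W=cloud(t)
for (u,v) in [(280,207),(334,197),(394,208),(258,205)]: print(u,v,W[v,u].round(4))
E
```

```text
305 178 [ 0.5259 -0.0167  0.1326]
313 203 [ 0.547  -0.1761  0.1887]
313 262 [ 0.5473 -0.1921  0.01  ]
302 333 [ 0.5251 -0.3741  0.0049]
302 190 [ 0.5185 -0.0432  0.1143]
280 207 [ 0.5137 -0.0049  0.1304]
334 197 [ 0.5352 -0.1673  0.1898]
394 208 [ 0.5219 -0.379   0.0025]
258 205 [0.5342 0.0787 0.0127]
```

View pics/s_crop.png

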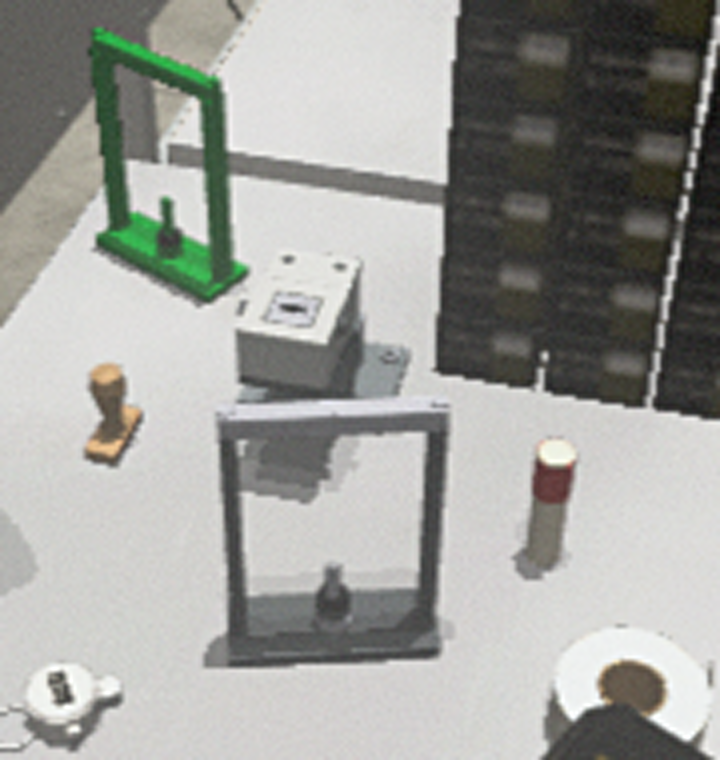

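View pics/t_crop.png

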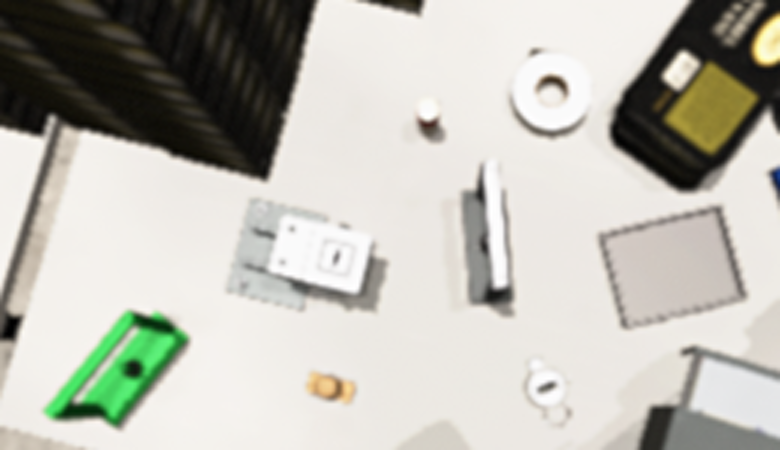

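Run:
```python
from h import *
for n in ("side0","top0"):
    s=load(n);W=cloud(s)
    def sel(x0,x1,y0,y1,z0,z1):
        m=(W[...,0]>x0)&(W[...,0]<x1)&(W[...,1]>y0)&(W[...,1]<y1)&(W[...,2]>z0)&(W[...,2]<z1); return W[m]
    b=sel(.42,.65,-.3,-.22,-.02,.02); print(n,"bench z",np.median(b[:,2]),b[:,2].std())
    for nm,a in dict(nest=(.45,.62,-.06,.14,.122,.14),xbar=(.44,.66,-.24,-.1,.18,.2),foot=(.44,.66,-.26,-.1,.005,.016),rod=(.5,.58,-.24,-.1,.03,.075),tray=(.42,.62,-.47,-.28,.015,.035),trayfl=(.42,.62,-.47,-.28,.0035,.01)).items():
        p=sel(*a)
        if len(p)<5: print(nm,len(p));continue
        r=cv2.minAreaRect(p[:,:2].astype(np.float32)*1000)
        print(nm,len(p),"z",np.median(p[:,2]).round(4),"c",np.round(r[0],1),"size",np.round(r[1],1),"ang",round(r[2],1),"mean",p[:,:2].mean(0).round(4))
```

```text
side0 bench z 0.0006749154418630443 0.001345037841765907
nest 596 z 0.1317 c [525.4   4.8] size [97.1 71.9] ang 73.7 mean [ 0.5243 -0.0021]
xbar 396 z 0.1879 c [ 547.1 -171.1] size [126.   17.1] ang 3.9 mean [ 0.5473 -0.1737]
foot 746 z 0.0106 c [ 547.  -170.9] size [129.7  52.8] ang 4.5 mean [ 0.5471 -0.1757]
rod 80 z 0.038 c [ 547.3 -173. ] size [17.7 19.6] ang 88.6 mean [ 0.5474 -0.174 ]
tray 709 z 0.0234 c [ 539.4 -373.3] size [143.6 141. ] ang 13.5 mean [ 0.5265 -0.3839]
trayfl 2370 z 0.0049 c [ 520.5 -377. ] size [198.2 176.7] ang 0.8 mean [ 0.5246 -0.3772]
top0 bench z -0.00028559421919860384 0.0029355441990408814
nest 613 z 0.1308 c [521.7   5.6] size [93.8 70.7] ang 75.7 mean [0.5217 0.005 ]
xbar 206 z 0.1875 c [ 544.7 -170.6] size [125.5  14.1] ang 3.8 mean [ 0.5438 -0.1706]
foot 394 z 0.0089 c [ 551.2 -178.6] size [215.2 158. ] ang 1.3 mean [ 0.5419 -0.1711]
rod 19 z 0.0366 c [ 545.  -166.7] size [17.6  9.9] ang 2.0 mean [ 0.5433 -0.1666]
tray 222 z 0.0225 c [ 538.9 -372.9] size [148.9 142. ] ang 13.7 mean [ 0.523  -0.3791]
trayfl 801 z 0.0051 c [ 520.6 -375.4] size [189.5 198.9] ang 89.6 mean [ 0.5204 -0.3764]
```

Run:
```python
from h import *
s=load("side0");t=load("top0")
crop(s,280,155,330,200,14,"s_nest.png")
crop(t,245,180,300,222,14,"t_nest.png")
```

```text
(no output)
```

View pics/s_nest.png

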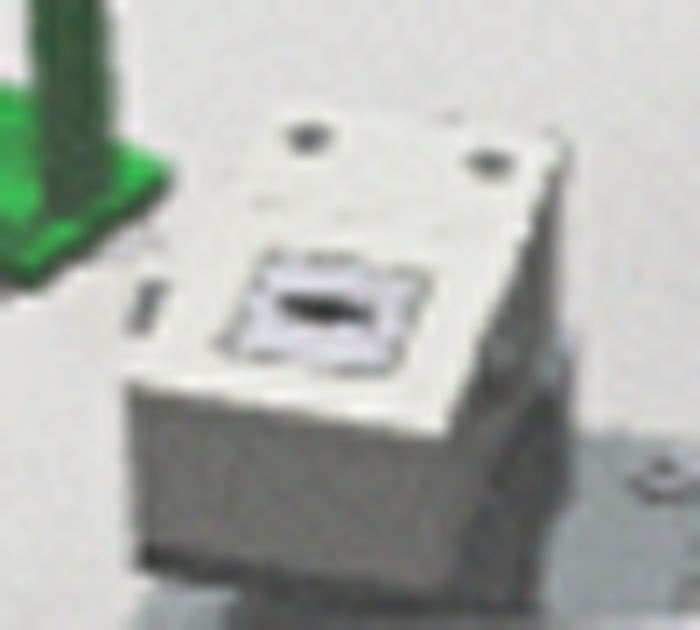

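View pics/t_nest.png

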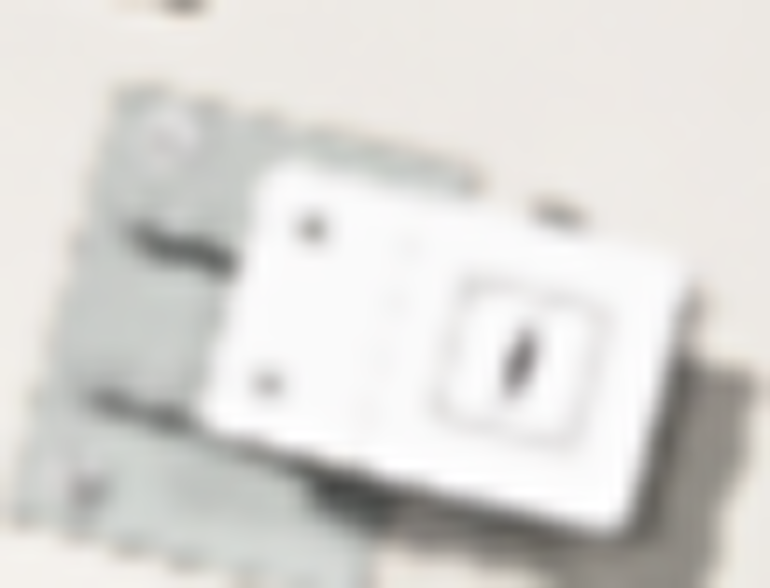

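Run:
```python
from h import *
s=load("side0");t=load("top0")
S={'cav':[(262,252),(428,268),(398,372),(228,352)],'blk':[(130,388),(445,432),(560,140)],'holes':[(308,137),(490,162)],'slot':[(325,308)]}
Tt={'cav':[(465,278),(612,305),(578,448),(435,415)],'blk':[(272,165),(690,260),(630,530),(205,420)],'holes':[(312,228),(268,383)],'slot':[(519,362)]}
for nm,c,u0,v0,D in(("side",s,280,155,S),("top",t,245,180,Tt)):
    for k,pts in D.items():
        P=np.array([ray(c,u0+(x+.5)/14-.5,v0+(y+.5)/14-.5,.131)[:2] for x,y in pts])
        e=np.diff(np.vstack([P,P[:1]]),axis=0)
        print(nm,k,(P*1000).round(1).tolist(),"mean",(P.mean(0)*1000).round(1),"len",(np.linalg.norm(e,axis=1)*1000).round(1),"ang",np.degrees(np.arctan2(e[:,1],e[:,0])).round(1))
```

```text
side cav [[507.6, 8.7], [538.9, 3.9], [533.7, -27.6], [502.3, -21.8]] mean [520.6  -9.2] len [31.7 31.9 31.9 30.9] ang [ -8.7 -99.4 169.6  80.3]
side blk [[484.8, -32.5], [542.4, -44.9], [564.2, 45.0]] mean [530.5 -10.8] len [ 58.9  92.5 110.9] ang [ -12.2   76.4 -135.7]
side holes [[515.2, 45.7], [550.6, 37.7]] mean [532.9  41.7] len [36.2 36.2] ang [-12.8 167.2]
side slot [[519.9, -8.5]] mean [519.9  -8.5] len [0.] ang [0.]
top cav [[537.1, 2.0], [530.9, -30.2], [499.6, -22.8], [507.0, 8.4]] mean [518.6 -10.7] len [32.8 32.2 32.1 30.8] ang [-100.9  166.8   76.6  -12. ]
top blk [[562.4, 44.5], [540.7, -47.3], [481.6, -34.2], [506.3, 58.6]] mean [522.7   5.4] len [94.3 60.6 96.  57.9] ang [-103.3  167.5   75.1  -14.1]
top holes [[548.4, 35.6], [514.3, 44.9]] mean [531.3  40.3] len [35.4 35.4] ang [164.7 -15.3]
top slot [[518.5, -9.9]] mean [518.5  -9.9] len [0.] ang [0.]
```

```bash
cat >> h.py <<'E'
from scipy.spatial.transform import Rotation as Ro
def state(yaw=None,xyz=None,hand=None):
    "print pose; yaw = direction of tool y (jaw) mod 180; rotation needed to have tool down with jaw along yaw"
    from plant import monitor
    o=monitor.get_obs(); R=Ro.from_euler('xyz',o["orientation"],degrees=True)
    M=R.as_matrix(); 
    print("t",round(o["clock"],2),"tcp",(o["tool_pos"]*1000).round(1),"toolx",M[:,0].round(3),"jawyaw",np.degrees(np.arctan2(M[1,1],M[0,1])).round(2),"F",o["force"].round(1),"M",o["moment"].round(2),"open",round(o["opening"]*1000,1),"J",o["joint_pos"].round(1))
    if yaw is not None:
        for yy in (yaw,yaw+180):
            a=np.radians(yy);y=np.array([np.cos(a),np.sin(a),0]);x=np.array([0,0,-1.]);T=np.stack([x,y,np.cross(x,y)],1)
            rv=(Ro.from_matrix(T)*R.inv()).as_rotvec(degrees=True)
            print(" rot units for yaw",yy,(rv/5).round(3))
    if xyz is not None: print(" lin units",((np.array(xyz)-o["tool_pos"])/.06).round(3))
    return o
E
python3 - <<'E'
from h import *
state(94,(.546,-.171,.161))
s=load("side0");W=cloud(s)
# things higher than 12 mm on bench -> connected components in top-down grid
m=(W[...,2]>.012)&(W[...,2]<.25)&(W[...,0]>.3)&(W[...,0]<.85)&(W[...,1]>-.5)&(W[...,1]<.2)
n,l=cv2.connectedComponents(m.astype(np.uint8))
for i in range(1,n):
    p=W[l==i]
    if len(p)>30: print(len(p),p.min(0).round(3),p.max(0).round(3))
E
```

```text
t 0.1 tcp [ 227.4 -635.1  225.7] toolx [-0.001  0.001 -1.   ] jawyaw 109.69 F [-0.3  0.7 -0.3] M [0.04 0.02 0.  ] open 87.5 J [-53.8  20.6   0.6  -0.  -70.1 -16.5]
 rot units for yaw 94 [-0.016 -0.005 -3.139]
 rot units for yaw 274 [ 8.0000e-03 -2.4000e-02  3.2861e+01]
 lin units [ 5.311  7.735 -1.078]
347 [0.431 0.172 0.013] [0.469 0.2   0.193]
7764 [ 0.622 -0.114  0.012] [0.85 0.15 0.25]
2027 [ 0.484 -0.186  0.012] [0.611 0.098 0.192]
140 [ 0.38  -0.008  0.012] [0.404 0.025 0.07 ]
266 [ 0.672 -0.119  0.012] [ 0.696 -0.094  0.098]
138 [ 0.535 -0.194  0.012] [ 0.562 -0.15   0.065]
9818 [ 0.614 -0.5    0.012] [ 0.848 -0.199  0.12 ]
299 [ 0.368 -0.259  0.012] [ 0.42  -0.215  0.028]
6738 [ 0.3   -0.5    0.081] [ 0.43  -0.326  0.155]
791 [ 0.456 -0.458  0.012] [ 0.592 -0.297  0.028]
74 [ 0.603 -0.5    0.012] [ 0.633 -0.492  0.031]
```

```bash
python3 -m crank '[{"linear":[0.45,0.68,0.3],"rot":[0,0,-0.3],"hand":1},{"linear":[0.45,0.68,0.3],"rot":[0,0,-0.3],"hand":1},{"linear":[0.45,0.68,0.3],"rot":[0,0,-0.3],"hand":1},{"linear":[0.45,0.68,0.2],"rot":[0,0,-0.3],"hand":1},{"linear":[0.48,0.7,0],"rot":[0,0,-0.3],"hand":1},{"linear":[0.48,0.7,0],"rot":[0,0,-0.3],"hand":1},{"linear":[0.48,0.7,0],"rot":[0,0,-0.3],"hand":1},{"linear":[0.48,0.7,0],"rot":[0,0,-0.3],"hand":1},{"linear":[0.48,0.7,0],"rot":[0,0,-0.3],"hand":1}]'
python3 - <<'E'
from h import *
state(94,(.546,-.171,.161))
s=load("side0");W=cloud(s)
for z in (.05,.15,.25,.35,.5):
    m=(abs(W[...,2]-z)<.03)&(W[...,0]>.56)&(W[...,1]>0.02)&(W[...,1]<.4)
    p=W[m]; print(z,p.min(0).round(3) if len(p) else None, np.percentile(p[:,1],[1,50]) if len(p) else 0)
E
```

```text
clock: 1.23
tool_pos: [0.482, -0.2506, 0.289]
orientation: [104.7, 89.5, 110.1]
force: [0.9, -0.3, 0.9]
opening: 0.0878
t 1.23 tcp [ 482.  -250.6  289. ] toolx [-0.003  0.008 -1.   ] jawyaw 95.39 F [ 0.9 -0.3  0.9] M [-0.13 -0.18 -0.02] open 87.8 J [ -7.1   6.3  -9.8  -0.5 -74.2 -77.3]
 rot units for yaw 94 [-0.096 -0.034 -0.279]
 rot units for yaw 274 [ 0.053 -0.15  35.721]
 lin units [ 1.066  1.326 -2.134]
0.05 [0.561 0.02  0.02 ] [0.0210348  0.04892538]
0.15 [0.563 0.023 0.12 ] [0.02542797 0.05452477]
0.25 [0.623 0.025 0.22 ] [0.02866662 0.05699398]
0.35 [0.624 0.027 0.32 ] [0.02882039 0.05728379]
0.5 [0.623 0.029 0.47 ] [0.03154735 0.06002612]
```

```bash
python3 -m crank '[{"linear":[0.55,0.65,-0.3],"rot":[-0.05,0,-0.15],"hand":1},{"linear":[0.5,0.65,-0.3],"rot":[-0.05,0,-0.13],"hand":1},{"linear":[0,0,0],"rot":[0,0,0],"hand":0.6},{"linear":[0,0,-0.5],"rot":[0,0,0],"hand":0.6},{"linear":[0,0,-0.5],"rot":[0,0,0],"hand":0.6},{"linear":[0,0,-0.4],"rot":[0,0,0],"hand":0.6},{"linear":[0,0,0],"rot":[0,0,0],"hand":0.6}]'
python3 - <<'E'
from h import *
state(94,(.546,-.171,.161))
s=snap("side","side1"); crop(s,230,100,410,290,4,"s1.png")
t=snap("top","top1"); crop(t,270,150,400,260,6,"t1.png")
E
```

```text
clock: 2.1
tool_pos: [0.5469, -0.1673, 0.1654]
orientation: [-176.0, 89.8, -171.8]
force: [0.2, 0.5, 0.4]
opening: 0.0531
t 2.1 tcp [ 546.9 -167.3  165.4] toolx [-0.004 -0.001 -1.   ] jawyaw 94.2 F [0.2 0.5 0.4] M [-0.04  0.01 -0.02] open 53.1 J [  2.6  13.8 -17.4   0.  -59.1 -88.4]
 rot units for yaw 94 [ 0.006 -0.045 -0.04 ]
 rot units for yaw 274 [7.100e-02 1.000e-02 3.596e+01]
 lin units [-0.015 -0.062 -0.073]
```

View pics/s1.png

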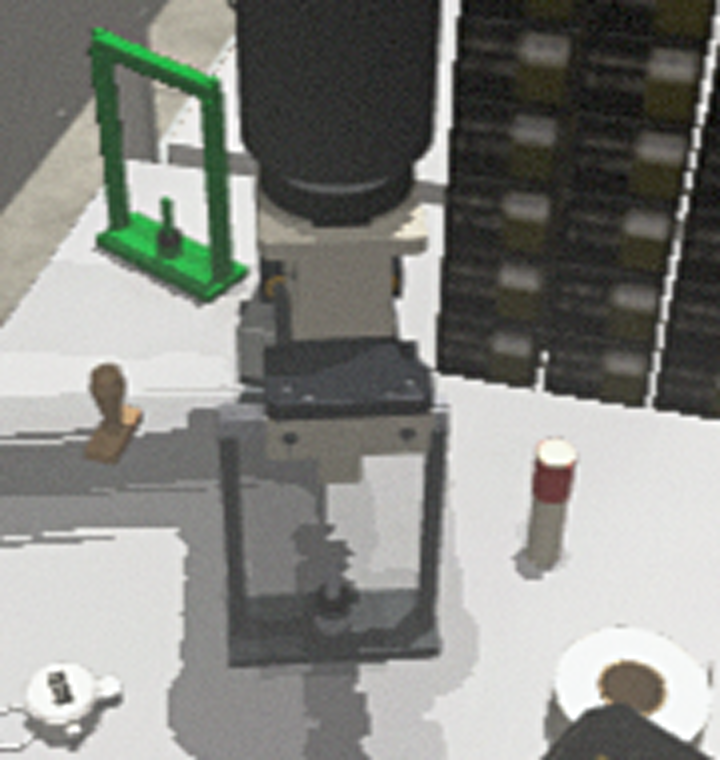

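```bash
python3 -m crank '[{"linear":[0,-0.06,-0.08],"rot":[0,-0.04,-0.04],"hand":0.6},{"linear":[0,0,0],"rot":[0,0,0],"hand":0},{"linear":[0,0,0],"rot":[0,0,0],"hand":0},{"linear":[0,0,0],"rot":[0,0,0],"hand":0},{"linear":[0,0,0],"rot":[0,0,0],"hand":0},{"linear":[0,0,0],"rot":[0,0,0],"hand":0}]'
python3 - <<'E'
from h import *
state(94,(.546,-.171,.161))
E
```

```text
clock: 2.95
tool_pos: [0.5501, -0.1715, 0.1661]
orientation: [-11.3, 89.5, -7.2]
force: [-0.0, 1.2, 0.4]
opening: 0.0136
t 2.95 tcp [ 550.1 -171.5  166.1] toolx [ 0.009 -0.001 -1.   ] jawyaw 94.01 F [-0.   1.2  0.4] M [0.6  0.13 0.03] open 13.6 J [  2.2  13.7 -17.4   0.1 -58.4 -88.2]
 rot units for yaw 94 [ 0.014  0.107 -0.001]
 rot units for yaw 274 [-1.6800e-01  2.1000e-02  3.5998e+01]
 lin units [-0.069  0.009 -0.085]
```

```bash
python3 -m crank '[{"linear":[0,0,0.1],"rot":[0,0,0],"hand":0},{"linear":[0,0,0.1],"rot":[0,0,0],"hand":0},{"linear":[-0.13,0.17,0.02],"rot":[0,0,-0.56],"hand":0},{"linear":[-0.13,0.17,0],"rot":[0,0,-0.56],"hand":0},{"linear":[-0.13,0.17,0],"rot":[0,0,-0.56],"hand":0},{"linear":[-0.13,0.17,0],"rot":[0,0,-0.56],"hand":0},{"linear":[-0.13,0.17,0],"rot":[0,0,-0.56],"hand":0},{"linear":[-0.13,0.17,0],"rot":[0,0,-0.56],"hand":0},{"linear":[0,0,0],"rot":[0,0,0],"hand":0}]'
python3 - <<'E'
from h import *
state(77,(.501,-.107,.178))
s=snap("side","side2"); crop(s,230,130,410,280,4,"s2.png")
t=snap("top","top2"); crop(t,240,160,350,250,7,"t2.png")
E
```

```text
clock: 4.08
tool_pos: [0.4989, -0.1083, 0.1784]
orientation: [-10.1, 89.9, -23.5]
force: [1.3, -0.1, -5.2]
opening: 0.0135
t 4.08 tcp [ 498.9 -108.3  178.4] toolx [ 0.002 -0.001 -1.   ] jawyaw 76.57 F [ 1.3 -0.1 -5.2] M [-0.18 -0.48 -0.01] open 13.5 J [ 9.900e+00  7.200e+00 -2.390e+01  1.000e-01 -5.880e+01 -1.133e+02]
 rot units for yaw 77 [0.01  0.023 0.085]
 rot units for yaw 257 [ 3.7000e-02 -1.6000e-02 -3.5915e+01]
 lin units [ 0.036  0.022 -0.006]
```

View pics/s2.png

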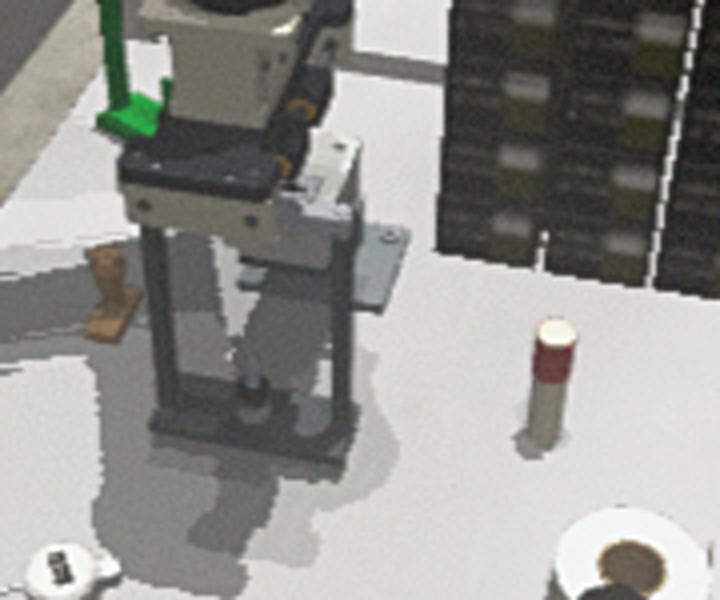

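View pics/t2.png

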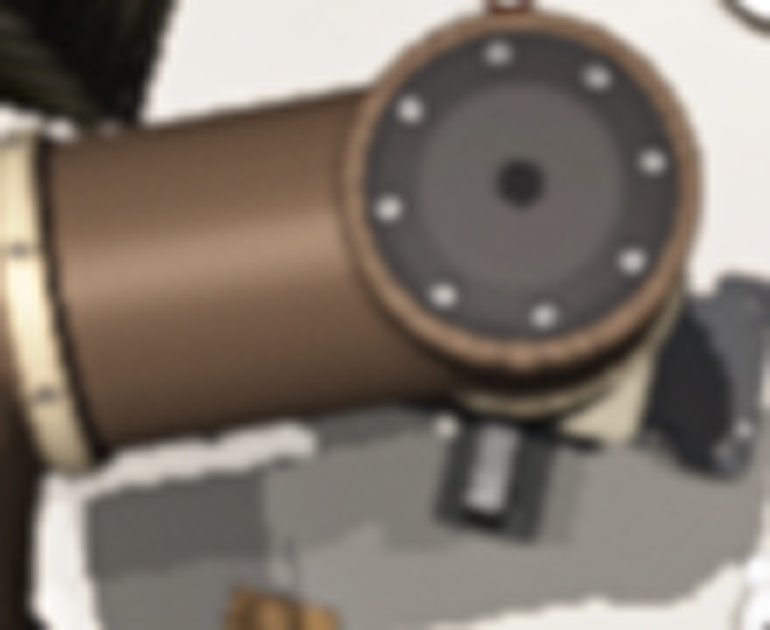

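Run:
```python
from h import *
t=load("top2");W=cloud(t)
for (u,v) in [(270,180),(260,180),(250,182),(250,179),(313,186),(290,173)]: print(u,v,W[v,u].round(3))
s=load("side2");W=cloud(s)
def sel(x0,x1,y0,y1,z0,z1):
    m=(W[...,0]>x0)&(W[...,0]<x1)&(W[...,1]>y0)&(W[...,1]<y1)&(W[...,2]>z0)&(W[...,2]<z1); return W[m]
for nm,a in dict(foot=(.40,.60,-.2,-.06,.014,.033),rod=(.45,.53,-.15,-.06,.05,.1)).items():
    p=sel(*a); r=cv2.minAreaRect(p[:,:2].astype(np.float32)*1000)
    print(nm,len(p),np.median(p[:,2]).round(4),np.round(r[0],1),np.round(r[1],1),round(r[2],1),p[:,2].max().round(4),p[:,:2].mean(0).round(4))
crop(s,262,205,325,255,12,"s2b.png")
```

```text
270 180 [ 0.515 -0.023  0.588]
260 180 [ 0.515 -0.004  0.586]
250 182 [0.511 0.015 0.586]
250 179 [0.52  0.018 0.57 ]
313 186 [ 0.497 -0.106  0.621]
290 173 [ 0.53  -0.061  0.579]
foot 708 0.0231 [ 496.5 -107.3] [ 52.6 129.9] 76.3 0.0325 [ 0.4964 -0.113 ]
rod 36 0.0644 [ 497.5 -108.3] [10.8 10.4] 19.3 0.0778 [ 0.4967 -0.1095]
```

View pics/s2b.png

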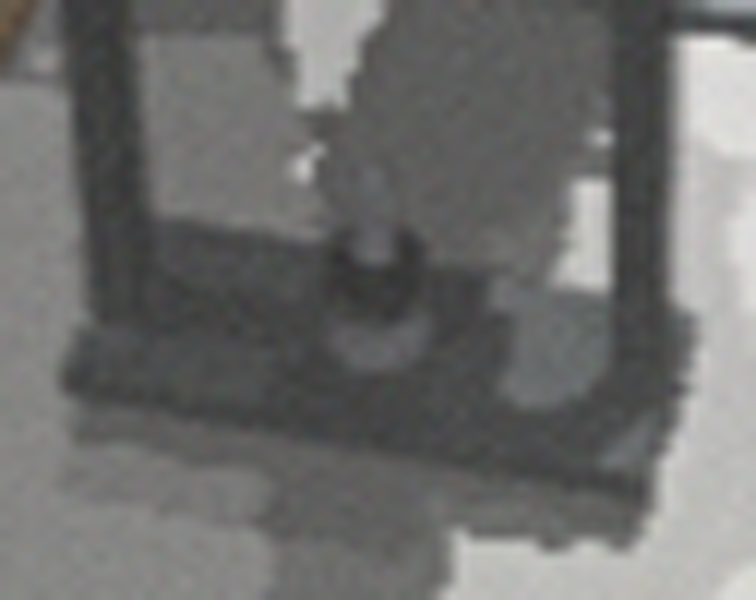

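```bash
python3 -m crank '[{"linear":[0.05,0.2,0],"rot":[0,0,0.04],"hand":0},{"linear":[0.05,0.2,0],"rot":[0,0,0.04],"hand":0},{"linear":[0.05,0.2,0],"rot":[0,0,0],"hand":0},{"linear":[0.05,0.2,0],"rot":[0,0,0],"hand":0},{"linear":[0.05,0.2,0],"rot":[0,0,0],"hand":0},{"linear":[0.05,0.2,0],"rot":[0,0,0],"hand":0},{"linear":[0.05,0.2,0],"rot":[0,0,0],"hand":0},{"linear":[0,0,0],"rot":[0,0,0],"hand":0}]'
python3 - <<'E'
from h import *
state(77,(.5223,-.0104,.178))
E
```

```text
clock: 5.18
tool_pos: [0.5228, -0.0187, 0.1781]
orientation: [-17.4, 89.9, -30.3]
force: [-0.7, -0.6, -4.8]
opening: 0.0136
t 5.17 tcp [522.8 -18.7 178.1] toolx [ 0.002 -0.001 -1.   ] jawyaw 77.11 F [-0.7 -0.6 -4.8] M [-0.24 -0.02 -0.03] open 13.6 J [ 1.950e+01  8.400e+00 -2.250e+01  1.000e-01 -5.900e+01 -1.225e+02]
 rot units for yaw 77 [ 0.014  0.024 -0.022]
 rot units for yaw 257 [-3.7000e-02  2.2000e-02  3.5978e+01]
 lin units [-0.009  0.138 -0.001]
```

```bash
python3 -m crank '[{"linear":[0,0.1,0],"rot":[0,0,0],"hand":0},{"linear":[0,0.04,0],"rot":[0,0,0],"hand":0},{"linear":[0,0,0],"rot":[0,0,0],"hand":0}]'
python3 - <<'E'
from h import *
state(77,(.5223,-.0104,.178))
s=snap("side","side3"); crop(s,270,140,350,220,9,"s3.png")
W=cloud(s)
def sel(x0,x1,y0,y1,z0,z1):
    m=(W[...,0]>x0)&(W[...,0]<x1)&(W[...,1]>y0)&(W[...,1]<y1)&(W[...,2]>z0)&(W[...,2]<z1); return W[m]
p=sel(.44,.6,-.06,.03,.014,.033);r=cv2.minAreaRect(p[:,:2].astype(np.float32)*1000);print(r,np.median(p[:,2]))
E
```

```text
clock: 5.55
tool_pos: [0.5226, -0.01, 0.178]
orientation: [-27.7, 89.9, -40.6]
force: [-0.6, -0.9, -5.1]
opening: 0.0139
t 5.55 tcp [522.6 -10.  178. ] toolx [ 0.002 -0.001 -1.   ] jawyaw 77.1 F [-0.6 -0.9 -5.1] M [-0.07 -0.07 -0.02] open 13.9 J [ 2.050e+01  8.400e+00 -2.260e+01  1.000e-01 -5.900e+01 -1.235e+02]
 rot units for yaw 77 [ 0.017  0.019 -0.019]
 rot units for yaw 257 [-3.0000e-02  2.6000e-02  3.5981e+01]
 lin units [-0.004 -0.006 -0.001]
((521.4302978515625, -0.06747055053710938), (73.10711669921875, 130.03407287597656), 78.65155029296875) 0.022991700156495987
```

View pics/s3.png

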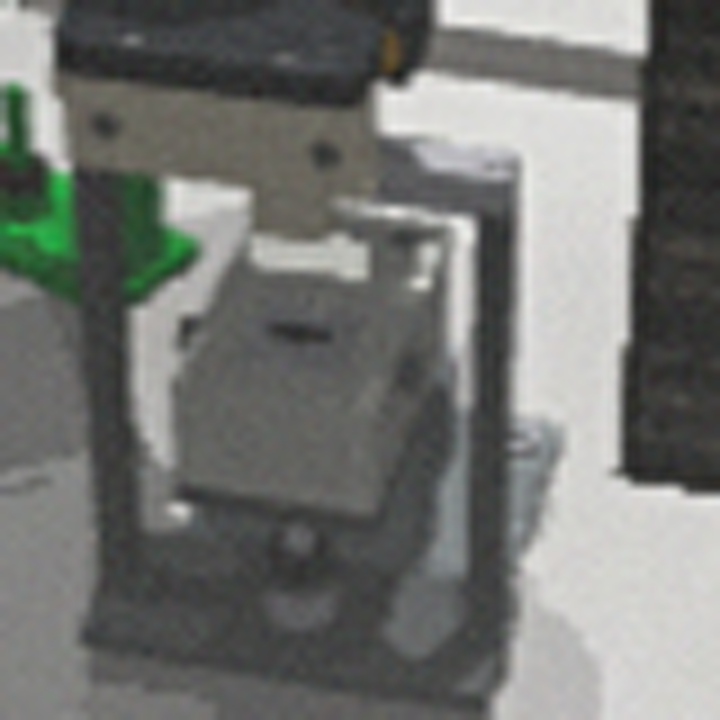

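Run:
```python
from h import *
s=load("side3")
f=lambda p:[((a-o+.5)*9-.5) for a,o in zip(proj(s,np.array(p)),(270,140))]
for z in (.085,.055,.045,.03,.023): print(z,np.round(f((.5203,-.0095,z)),1))
print(np.round(f((.5203,-.0095,.131)),1))
for k in((-30,-30,.131),(30,-30,.131),(-30,-30,.085),(30,-30,.085),(30,62,.131)):
  a=np.radians(-13);c,si=np.cos(a),np.sin(a)
  print(k,np.round(f((.5203+(c*k[0]-si*k[1])/1000,-.0095+(si*k[0]+c*k[1])/1000,k[2])),1))
for k in((-65,-25,10),(65,-25,10),(65,-25,0),(-65,-25,0)):
  a=np.radians(-13);c,si=np.cos(a),np.sin(a)
  print('foot',k,np.round(f((.5203+(c*k[0]-si*k[1])/1000,-.0095+(si*k[0]+c*k[1])/1000,(13+k[2])/1000)),1))
```

```text
0.085 [302.6 456.9]
0.055 [304.2 532.6]
0.045 [304.7 557.1]
0.03 [305.4 593.4]
0.023 [305.8 610.1]
[300.2 335. ]
(-30, -30, 0.131) [171.7 383.1]
(30, -30, 0.131) [377.1 413.7]
(-30, -30, 0.085) [178.1 505.7]
(30, -30, 0.085) [377.3 536.7]
(30, 62, 0.131) [447.5 226.4]
foot (-65, -25, 10) [ 81.3 630.8]
foot (65, -25, 10) [494.2 698.2]
foot (65, -25, 0) [493.5 722. ]
foot (-65, -25, 0) [ 83.1 654.5]
```

Run:
```python
from h import *
s=load("side3")
im=s["image"][170:220,276:330,::-1].astype(float)
im=np.clip((im-30)*1.9,0,255).astype(np.uint8)
im=cv2.resize(im,None,fx=12,fy=12,interpolation=cv2.INTER_CUBIC);cv2.imwrite("pics/s3b.png",im)
f=lambda p:[((a-o+.5)*12-.5) for a,o in zip(proj(s,np.array(p)),(276,170))]
for z in (.131,.085,.075,.055,.045,.03,.023): print(z,np.round(f((.5203,-.0095,z)),1))
a=np.radians(-13);c,si=np.cos(a),np.sin(a)
for k in((-30,-30,131),(30,-30,131),(-30,-30,85),(30,-30,85),(-65,-25,23),(65,-25,23),(65,-25,13),(-65,-25,13)):
  print(k,np.round(f((.5203+(c*k[0]-si*k[1])/1000,-.0095+(si*k[0]+c*k[1])/1000,k[2]/1000)),1))
```

```text
0.131 [328.4  86.8]
0.085 [331.7 249.4]
0.075 [332.4 283.4]
0.055 [333.7 350.3]
0.045 [334.4 383. ]
0.03 [335.4 431.4]
0.023 [335.8 453.7]
(-30, -30, 131) [157.  150.9]
(30, -30, 131) [430.9 191.8]
(-30, -30, 85) [165.6 314.4]
(30, -30, 85) [431.2 355.8]
(-65, -25, 23) [ 36.5 481.2]
(65, -25, 23) [587.2 571.1]
(65, -25, 13) [586.2 602.8]
(-65, -25, 13) [ 39.  512.8]
```

View pics/s3b.png

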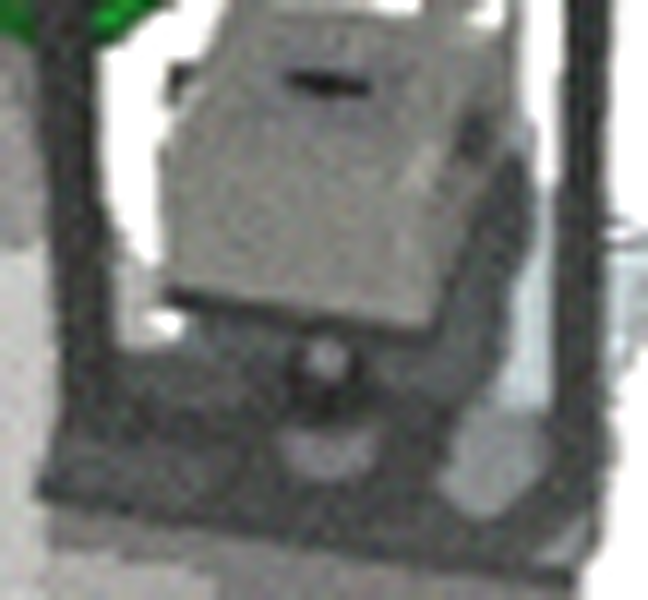

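Run:
```python
from h import *
n=np.array([np.sin(np.radians(13)),np.cos(np.radians(13))]) # nest y
xh=np.array([n[1],-n[0]])
for f in ("side0","side2","side3"):
    s=load(f);W=cloud(s);P=W.reshape(-1,3);P=P[~np.isnan(P[:,0])]
    def sel(x0,x1,y0,y1,z0,z1): return P[(P[:,0]>x0)&(P[:,0]<x1)&(P[:,1]>y0)&(P[:,1]<y1)&(P[:,2]>z0)&(P[:,2]<z1)]
    p=sel(.47,.56,-.06,.0,.093,.122); d=p[:,:2]@n*1000; l=p[:,:2]@xh*1000
    k=d<np.median(d)+4
    A=np.polyfit(l[k],d[k],1); print(f,"front face n:",np.median(d[k]).round(2),"std",d[k].std().round(2),len(d[k]),"slope deg",np.degrees(np.arctan(A[0])).round(2),"x extent",np.percentile(l[k],[1,99]).round(1),"mid d",np.polyval(A,np.median(l[k])).round(2))
p_exp=np.array([520.3,-9.5]);print("expected hole n, x:",p_exp@n,p_exp@xh,"-> face",p_exp@n-30)
# rod/foot in side2, side3
for f,c in(("side2",(.4989,-.1083)),("side3",(.5226,-.010))):
    s=load(f);W=cloud(s);P=W.reshape(-1,3);P=P[~np.isnan(P[:,0])]
    tc=np.array(c)*1000
    d=P[:,:2]@n*1000-tc@n; l=P[:,:2]@xh*1000-tc@xh
    k=(P[:,2]>.014)&(P[:,2]<.0205)&(abs(l)<60)&(d<-15)&(d>-35); print(f,"foot front rel tcp",np.median(d[k]).round(2),k.sum(),d[k].std().round(2))
    k=(P[:,2]>.021)&(P[:,2]<.027)&(abs(l)<75)&(d<0)&(d>-32); print("  foot top edge",np.percentile(d[k],[0.5,2]).round(2),"x ext",np.percentile(l[k],[.3,99.7]).round(2))
    k=(P[:,2]>.05)&(P[:,2]<.09)&(abs(l)<25)&(abs(d)<14); print("  rod x",l[k].mean().round(2),"y",d[k].mean().round(2),k.sum(), "zmax",P[k,2].max() if k.any() else 0)
    k=(P[:,2]>.028)&(P[:,2]<.09)&(abs(l)<16)&(abs(d)<16); print("  rod+collar x",np.median(l[k]).round(2),"y",np.percentile(d[k],[2,50]).round(2),k.sum())
```

```text
side0 front face n: 77.38 std 1.42 185 slope deg -1.37 x extent [479.2 538.3] mid d 77.3
side2 front face n: 77.07 std 1.33 129 slope deg -1.82 x extent [481.8 538.6] mid d 76.93
side3 front face n: 77.41 std 1.31 195 slope deg -1.63 x extent [479.  538.4] mid d 77.37
expected hole n, x: 107.78551795965322 509.1017797240246 -> face 77.78551795965322
side2 foot front rel tcp -23.25 63 1.26
  foot top edge [-25.44 -24.87] x ext [-65.45  61.11]
  rod x -1.88 y -1.65 36 zmax 0.07779921096351083
  rod+collar x -1.26 y [-9.43 -2.75] 91
side3 foot front rel tcp -23.34 70 1.6
  foot top edge [-25.64 -24.87] x ext [-66.5  60.4]
  rod x -2.82 y -2.12 12 zmax 0.062134631449979105
  rod+collar x -1.9 y [-9.75 -4.3 ] 58
```

```bash
python3 -m crank '[{"linear":[0.012,-0.015,0.03],"rot":[0,0,-0.2],"hand":0},{"linear":[0,0,0.04],"rot":[0,0,0],"hand":0},{"linear":[0,0,0.04],"rot":[0,0,0],"hand":0},{"linear":[0,0,0],"rot":[0,0,0],"hand":0}]'
python3 - <<'E'
from h import *
state(76,(.5233,-.0109,.186))
E
```

```text
clock: 6.1
tool_pos: [0.5234, -0.0116, 0.1853]
orientation: [-21.9, 89.9, -35.9]
force: [0.1, -0.2, -4.3]
opening: 0.0134
t 6.1 tcp [523.4 -11.6 185.3] toolx [ 0.002 -0.001 -1.   ] jawyaw 75.97 F [ 0.1 -0.2 -4.3] M [-0.03 -0.01 -0.  ] open 13.4 J [ 2.030e+01  8.100e+00 -2.190e+01  1.000e-01 -6.000e+01 -1.244e+02]
 rot units for yaw 76 [0.017 0.023 0.006]
 rot units for yaw 256 [ 3.6000e-02 -2.6000e-02 -3.5994e+01]
 lin units [-0.001  0.012  0.011]
```

```bash
python3 -m crank '[{"linear":[0,0.01,0.03],"rot":[0,0,0],"hand":0},{"linear":[0,0,0.03],"rot":[0,0,0],"hand":0},{"linear":[0,0,0.02],"rot":[0,0,0],"hand":0}]'
python3 - <<'E'
from h import *
state(76,(.5233,-.0109,.190))
E
python3 -m crank '[{"linear":[0,0,0.02],"rot":[0,0,0],"hand":0},{"linear":[0,0,0.02],"rot":[0,0,0],"hand":0}]'
python3 - <<'E'
from h import *
state(76,(.5233,-.0109,.190))
E
```

```text
clock: 6.48
tool_pos: [0.5232, -0.0109, 0.1903]
orientation: [-25.4, 89.9, -39.4]
force: [0.3, 0.6, -5.4]
opening: 0.0138
t 6.47 tcp [523.2 -10.9 190.3] toolx [ 0.002 -0.001 -1.   ] jawyaw 75.97 F [ 0.3  0.6 -5.4] M [-0.09 -0.07 -0.  ] open 13.8 J [ 2.040e+01  7.800e+00 -2.150e+01  1.000e-01 -6.060e+01 -1.245e+02]
 rot units for yaw 76 [0.017 0.02  0.005]
 rot units for yaw 256 [ 3.2000e-02 -2.6000e-02 -3.5995e+01]
 lin units [ 0.001  0.001 -0.006]
clock: 6.72
tool_pos: [0.5232, -0.0109, 0.1929]
orientation: [-27.5, 89.9, -41.5]
force: [0.7, 0.5, -4.9]
opening: 0.0136
t 6.72 tcp [523.2 -10.9 192.9] toolx [ 0.002 -0.001 -1.   ] jawyaw 75.98 F [ 0.7  0.5 -4.9] M [-0.05 -0.    0.03] open 13.6 J [ 2.040e+01  7.700e+00 -2.130e+01  1.000e-01 -6.100e+01 -1.245e+02]
 rot units for yaw 76 [0.017 0.019 0.005]
 rot units for yaw 256 [ 3.0000e-02 -2.7000e-02 -3.5995e+01]
 lin units [ 0.002  0.001 -0.048]
```

```bash
python3 -m crank '[{"linear":[0,0,0.025],"rot":[0,0,0],"hand":0},{"linear":[0,0,0.025],"rot":[0,0,0],"hand":0}]'
python3 - <<'E'
from h import *
state(76,(.5233,-.0109,.190))
for f,c in(("side0",(.5471,-.1712)),("side1",(.5471,-.1712)),("side2",(.4968,-.1075))):
    s=load(f);W=cloud(s);P=W.reshape(-1,3)
    d=P[:,:2]*1000-np.array(c)*1000
    k=(np.hypot(d[:,0],d[:,1])<16)&(P[:,2]>.012)
    idx=np.where(k)[0]
    off=0 if f!="side2" else 13
    print(f)
    for i in idx:
        if abs(d[i,0])<9: print(i%640,i//640,d[i].round(1),(P[i,2]*1000-off).round(1), s["image"].reshape(-1,3)[i])
E
```

```text
clock: 6.98
tool_pos: [0.5232, -0.0109, 0.196]
orientation: [-27.9, 89.9, -41.9]
force: [0.3, 0.0, -5.2]
opening: 0.014
t 6.97 tcp [523.2 -10.9 196. ] toolx [ 0.002 -0.001 -1.   ] jawyaw 75.98 F [ 0.3  0.  -5.2] M [-0.03 -0.01 -0.04] open 14.0 J [ 2.040e+01  7.500e+00 -2.100e+01  1.000e-01 -6.140e+01 -1.245e+02]
 rot units for yaw 76 [0.017 0.019 0.005]
 rot units for yaw 256 [ 3.0000e-02 -2.7000e-02 -3.5995e+01]
 lin units [ 0.002  0.001 -0.101]
side0
309 200 [-8.8  4.5] 189.0 [190 193 199]
310 200 [-6.7  4.9] 188.7 [219 219 225]
311 200 [-4.5  5.1] 188.5 [223 224 235]
312 200 [-2.3  2.9] 190.5 [224 224 238]
313 200 [-0.1  5.5] 188.2 [218 221 226]
314 200 [2.  3.7] 189.8 [218 218 229]
315 200 [4.2 6.2] 187.6 [217 218 223]
316 200 [6.4 4.5] 189.1 [213 213 219]
317 200 [8.6 6.6] 187.3 [211 213 219]
309 201 [-8.8  1.3] 189.0 [218 219 223]
310 201 [-6.6  2.4] 188.0 [221 223 226]
311 201 [-4.5  1.4] 189.0 [219 218 226]
312 201 [-2.3  2.2] 188.2 [219 222 226]
313 201 [-0.1  0.1] 190.0 [223 224 229]
314 201 [2.1 3. ] 187.5 [221 221 226]
315 201 [4.2 2.8] 187.7 [224 223 225]
316 201 [6.4 1.
[... 14553 characters left out ...]
 234 [ 8.9 -3.6] 9.8 [76 77 78]
291 235 [-6.2 -8.8] 11.5 [87 92 91]
292 235 [ -3.6 -10.3] 13.1 [94 92 95]
293 235 [ -1.  -10.1] 12.9 [96 95 97]
294 235 [  1.6 -10.6] 13.4 [92 90 91]
295 235 [ 4. -9.] 11.8 [85 87 88]
296 235 [ 6.5 -7.1] 9.8 [76 74 76]
290 236 [ -8.8 -10.7] 9.8 [70 71 70]
291 236 [ -6.2 -10.9] 10.1 [72 73 75]
292 236 [ -3.6 -10.8] 9.9 [70 72 73]
293 236 [ -1.  -11.2] 10.4 [70 68 69]
294 236 [  1.5 -11. ] 10.2 [74 74 69]
295 236 [  4.1 -11.3] 10.5 [72 71 71]
296 236 [  6.7 -11.3] 10.5 [74 75 74]
291 237 [ -6.  -14.2] 9.8 [71 70 73]
292 237 [ -3.5 -14.5] 10.2 [68 67 67]
293 237 [ -1.  -13.9] 9.5 [74 69 72]
294 237 [  1.6 -14. ] 9.7 [68 76 70]
295 237 [  4.1 -13.3] 8.9 [71 70 70]
```

```bash
python3 -m crank '[{"linear":[0,0,0.02],"rot":[0,0,0],"hand":0},{"linear":[0,0,0.02],"rot":[0,0,0],"hand":0}]'; python3 -m crank '[{"linear":[0,0,0.02],"rot":[0,0,0],"hand":0},{"linear":[0,0,0.02],"rot":[0,0,0],"hand":0}]'
python3 - <<'E'
from h import *
state(76,(.5233,-.0109,.190))
E
```

```text
clock: 7.22
tool_pos: [0.5223, -0.0109, 0.1974]
orientation: [-96.6, 89.9, -110.6]
force: [1.5, -0.3, -12.8]
opening: 0.0137
clock: 7.48
tool_pos: [0.5214, -0.0109, 0.1982]
orientation: [-143.6, 89.8, -157.7]
force: [2.1, -0.6, -14.8]
opening: 0.0138
t 7.47 tcp [521.4 -10.9 198.2] toolx [-0.003 -0.001 -1.   ] jawyaw 75.91 F [  2.1  -0.6 -14.8] M [-0.27 -0.98  0.01] open 13.8 J [  20.4    7.4  -20.8    0.   -62.  -124.5]
 rot units for yaw 76 [ 0.014 -0.035  0.017]
 rot units for yaw 256 [-5.4000e-02 -2.2000e-02 -3.5983e+01]
 lin units [ 0.032 -0.    -0.137]
```

```bash
python3 -m crank '[{"linear":[0.03,0,0.025],"rot":[0.01,-0.04,0],"hand":0},{"linear":[0.015,0,0.025],"rot":[0,-0.02,0],"hand":0}]'
python3 - <<'E'
from h import *
state(76,(.5233,-.0109,.190))
E
```

```text
clock: 7.72
tool_pos: [0.5229, -0.0111, 0.2002]
orientation: [-130.2, 89.9, -144.3]
force: [-0.6, -0.2, -14.8]
opening: 0.0137
t 7.72 tcp [522.9 -11.1 200.2] toolx [-0.001 -0.001 -1.   ] jawyaw 75.89 F [ -0.6  -0.2 -14.8] M [0.07 0.07 0.01] open 13.7 J [  20.3    7.4  -20.6    0.   -62.1 -124.4]
 rot units for yaw 76 [ 0.008 -0.01   0.022]
 rot units for yaw 256 [-1.6000e-02 -1.2000e-02 -3.5978e+01]
 lin units [ 0.007  0.003 -0.171]
```

```bash
python3 -m crank '[{"linear":[0.015,0,0.025],"rot":[0,0,0],"hand":0},{"linear":[0.01,0,0.025],"rot":[0,-0.01,0],"hand":0}]';  python3 -m crank '[{"linear":[0.01,0,0.025],"rot":[0,-0.01,0],"hand":0},{"linear":[0.01,0,0.025],"rot":[0,-0.01,0],"hand":0}]'
python3 - <<'E'
from h import *
state(76,(.5233,-.0109,.190))
E
```

```text
clock: 7.98
tool_pos: [0.5237, -0.011, 0.203]
orientation: [-148.9, 89.9, -163.0]
force: [-1.2, 1.3, -14.8]
opening: 0.0138
clock: 8.22
tool_pos: [0.5245, -0.0109, 0.206]
orientation: [-138.8, 89.9, -152.9]
force: [-1.4, 0.8, -14.6]
opening: 0.0139
t 8.22 tcp [524.5 -10.9 206. ] toolx [-0.001 -0.    -1.   ] jawyaw 75.87 F [ -1.4   0.8 -14.6] M [0.29 0.47 0.03] open 13.9 J [  20.3    7.3  -19.9    0.   -62.9 -124.4]
 rot units for yaw 76 [ 0.005 -0.009  0.026]
 rot units for yaw 256 [-1.4000e-02 -7.0000e-03 -3.5974e+01]
 lin units [-0.019  0.001 -0.266]
```

```bash
python3 -m crank '[{"linear":[-0.012,0,0.025],"rot":[0,0,0],"hand":0},{"linear":[-0.006,0,0.025],"rot":[0,0,0],"hand":0}]';  python3 -m crank '[{"linear":[0,0,0.02],"rot":[0,0,0],"hand":0},{"linear":[0,0,0.02],"rot":[0,0,0],"hand":0}]'
python3 - <<'E'
from h import *
state(76,(.5233,-.0109,.190))
E
```

```text
clock: 8.48
tool_pos: [0.5235, -0.0109, 0.2093]
orientation: [-127.6, 90.0, -141.7]
force: [-1.6, -1.1, -14.7]
opening: 0.0138
clock: 8.72
tool_pos: [0.5236, -0.0109, 0.212]
orientation: [-65.2, 90.0, -79.3]
force: [0.1, 0.7, -13.9]
opening: 0.0137
t 8.72 tcp [523.6 -10.9 212. ] toolx [ 0. -0. -1.] jawyaw 75.87 F [  0.1   0.7 -13.9] M [ 0.18  0.13 -0.07] open 13.7 J [  20.3    6.9  -19.5    0.   -63.6 -124.4]
 rot units for yaw 76 [0.003 0.    0.026]
 rot units for yaw 256 [ 1.0000e-03 -4.0000e-03 -3.5974e+01]
 lin units [-0.005 -0.    -0.367]
```

```bash
python3 -m crank '[{"linear":[0,0,0.01],"rot":[0,0,0],"hand":0}]' | sed -n 2,4p; python3 -m crank '[{"linear":[0,0,0.01],"rot":[0,0,0],"hand":0}]'| sed -n 2,4p
```

```text
tool_pos: [0.5236, -0.0109, 0.2128]
orientation: [-31.7, 90.0, -45.8]
force: [-1.5, -0.1, -13.8]
tool_pos: [0.5236, -0.0109, 0.2134]
orientation: [-31.7, 90.0, -45.8]
force: [-0.1, 0.5, -14.3]
```

```bash
python3 -m crank '[{"linear":[0,0,0.01],"rot":[0,0,0],"hand":0}]' | sed -n 2,4p
```

```text
tool_pos: [0.5236, -0.0109, 0.214]
orientation: [-39.9, 90.0, -54.1]
force: [-0.7, 1.6, -14.0]
```

```bash
python3 -m crank '[{"linear":[0,0,0.01],"rot":[0,0,0],"hand":0}]' | sed -n 2,4p
```

```text
tool_pos: [0.5236, -0.0109, 0.2146]
orientation: [-56.1, 90.0, -70.2]
force: [0.5, 0.3, -14.9]
```

```bash
python3 -m crank '[{"linear":[0,0,0.01],"rot":[0,0,0],"hand":0}]' | sed -n 2,4p
```

```text
tool_pos: [0.5235, -0.0109, 0.2151]
orientation: [-117.3, 90.0, -131.4]
force: [0.1, -0.4, -15.9]
```

```bash
python3 -m crank '[{"linear":[0,0,0.01],"rot":[0,0,0],"hand":0}]' | sed -n 2,4p
```

```text
tool_pos: [0.5232, -0.0108, 0.2153]
orientation: [-158.8, 89.9, -172.9]
force: [-0.1, 0.8, -19.1]
```

```bash
python3 -m crank '[{"linear":[0,0,0.008],"rot":[0,0,0],"hand":0}]' | sed -n 2,4p
```

```text
tool_pos: [0.523, -0.0108, 0.2153]
orientation: [-165.9, 89.9, 180.0]
force: [0.2, -0.5, -19.7]
```

```bash
python3 -m crank '[{"linear":[0.008,0,0.013],"rot":[0,-0.01,0],"hand":0}]' | sed -n 2,4p
```

```text
tool_pos: [0.523, -0.0108, 0.2154]
orientation: [-168.1, 89.9, 177.7]
force: [0.6, 0.8, -21.1]
```

```bash
python3 -m crank '[{"linear":[0.006,0,0.013],"rot":[0,-0.01,0],"hand":0}]' | sed -n 2,4p
```

```text
tool_pos: [0.5229, -0.0107, 0.2155]
orientation: [-168.3, 89.9, 177.5]
force: [0.3, 0.2, -23.7]
```

```bash
python3 -m crank '[{"linear":[0.006,0,0.012],"rot":[0,-0.01,0],"hand":0}]' | sed -n 2,4p;python3 -m crank '[{"linear":[0.006,0,0.011],"rot":[0,-0.01,0],"hand":0}]' | sed -n 2,4p
```

```text
tool_pos: [0.5229, -0.0107, 0.2156]
orientation: [-168.9, 89.8, 176.9]
force: [-0.0, 1.3, -23.6]
tool_pos: [0.5229, -0.0107, 0.2157]
orientation: [-167.4, 89.8, 178.4]
force: [0.6, 0.6, -25.7]
```

```bash
python3 -m crank '[{"linear":[0.006,0,0.011],"rot":[0,-0.01,0],"hand":0}]' | sed -n 2,4p;python3 -m crank '[{"linear":[0.006,0,0.011],"rot":[0,-0.01,0],"hand":0}]' | sed -n 2,4p
```

```text
tool_pos: [0.5228, -0.0107, 0.2157]
orientation: [-168.2, 89.8, 177.6]
force: [0.8, 0.4, -25.9]
tool_pos: [0.5227, -0.0107, 0.2158]
orientation: [-169.5, 89.8, 176.3]
force: [1.4, 0.6, -25.9]
```

```bash
python3 -m crank '[{"linear":[0.006,0,0.011],"rot":[0,-0.01,0],"hand":0}]' | sed -n 2,4p;python3 -m crank '[{"linear":[0.006,0,0.011],"rot":[0,-0.01,0],"hand":0}]' | sed -n 2,4p
```

```text
tool_pos: [0.5227, -0.0107, 0.2158]
orientation: [-169.5, 89.8, 176.3]
force: [0.5, 0.9, -26.3]
tool_pos: [0.5227, -0.0106, 0.2158]
orientation: [-170.3, 89.8, 175.5]
force: [0.7, -0.1, -26.7]
```

```bash
python3 -m crank '[{"linear":[0.005,0,0.008],"rot":[0,0,0],"hand":0},{"linear":[0.005,0,0.008],"rot":[0,0,0],"hand":0}]' | sed -n 1,4p; python3 -m crank '[{"linear":[0.005,0,0.009],"rot":[0,0,0],"hand":0},{"linear":[0.005,0,0.009],"rot":[0,0,0],"hand":0}]' | sed -n 1,4p
python3 - <<'E'
from h import *
state(76,(.5233,-.0109,.178))
s=snap("side","side4"); crop(s,270,140,350,220,9,"s4.png")
E
```

```text
clock: 10.85
tool_pos: [0.5228, -0.0107, 0.2158]
orientation: [-168.9, 89.7, 176.8]
force: [0.3, 0.5, -26.1]
clock: 11.1
tool_pos: [0.5229, -0.0106, 0.2158]
orientation: [-169.2, 89.6, 176.5]
force: [0.8, 0.9, -26.1]
t 11.1 tcp [522.9 -10.6 215.8] toolx [-0.007  0.    -1.   ] jawyaw 75.72 F [  0.8   0.9 -26.1] M [ 0.15 -0.7  -0.01] open 13.6 J [  20.2    6.9  -18.9   -0.2  -64.6 -124.4]
 rot units for yaw 76 [-0.005 -0.078  0.057]
 rot units for yaw 256 [-1.2200e-01  7.0000e-03 -3.5943e+01]
 lin units [ 0.007 -0.005 -0.63 ]
```

View pics/s4.png

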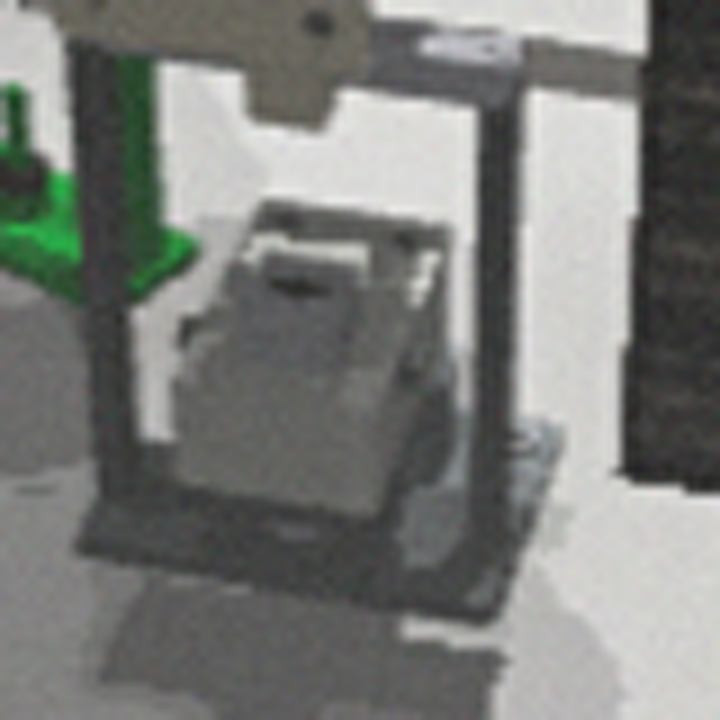

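```bash
python3 -m crank '[{"linear":[0,0,-0.03],"rot":[0,0,0],"hand":0},{"linear":[0,0,-0.06],"rot":[0,0,0],"hand":0},{"linear":[0,0,-0.1],"rot":[0,-0.02,0],"hand":0}]'
python3 - <<'E'
from h import *
state(76,(.5233,-.0109,.178))
E
```

```text
clock: 11.52
tool_pos: [0.5269, -0.0112, 0.2099]
orientation: [3.5, 89.7, -10.7]
force: [-3.1, -0.6, -3.0]
opening: 0.0135
t 11.53 tcp [526.9 -11.2 209.9] toolx [ 0.005 -0.001 -1.   ] jawyaw 75.84 F [-3.1 -0.6 -3. ] M [-0.33  1.37  0.02] open 13.5 J [  20.2    7.1  -19.6    0.2  -63.  -124.5]
 rot units for yaw 76 [0.011 0.061 0.032]
 rot units for yaw 256 [ 9.6000e-02 -1.8000e-02 -3.5968e+01]
 lin units [-0.061  0.005 -0.531]
```

```bash
python3 -m crank '[{"linear":[-0.06,0,-0.04],"rot":[0,0.05,0],"hand":0},{"linear":[-0.01,0,-0.1],"rot":[0,0,0],"hand":0}]'
python3 - <<'E'
from h import *
state(76,(.5233,-.0109,.178))
E
```

```text
clock: 11.78
tool_pos: [0.5244, -0.011, 0.203]
orientation: [11.4, 89.6, -2.8]
force: [1.5, 0.8, -4.1]
opening: 0.0138
t 11.78 tcp [524.4 -11.  203. ] toolx [ 0.006 -0.    -1.   ] jawyaw 75.87 F [ 1.5  0.8 -4.1] M [-0.05 -0.15 -0.  ] open 13.8 J [  20.4    7.1  -20.5    0.2  -62.  -124.6]
 rot units for yaw 76 [0.003 0.07  0.025]
 rot units for yaw 256 [ 1.1000e-01 -5.0000e-03 -3.5974e+01]
 lin units [-0.018  0.002 -0.417]
```

```bash
python3 -m crank '[{"linear":[-0.01,0,-0.14],"rot":[0,0.03,0],"hand":0},{"linear":[-0.005,0,-0.14],"rot":[0,0.02,0],"hand":0},{"linear":[0,0,-0.13],"rot":[0,0.0,0],"hand":0},{"linear":[0,0,0],"rot":[0,0,0],"hand":0}]'
python3 - <<'E'
from h import *
state(76,(.5233,-.0109,.178))
E
```

```text
clock: 12.28
tool_pos: [0.5235, -0.0109, 0.1759]
orientation: [-9.0, 89.9, -23.1]
force: [0.5, 0.4, -5.6]
opening: 0.0135
t 12.28 tcp [523.5 -10.9 175.9] toolx [ 0.001 -0.    -1.   ] jawyaw 75.88 F [ 0.5  0.4 -5.6] M [-0.04  0.03 -0.03] open 13.5 J [ 2.030e+01  8.600e+00 -2.260e+01  1.000e-01 -5.880e+01 -1.245e+02]
 rot units for yaw 76 [0.005 0.012 0.024]
 rot units for yaw 256 [ 1.9000e-02 -8.0000e-03 -3.5976e+01]
 lin units [-0.003  0.001  0.034]
```

```bash
python3 -m crank '[{"linear":[-0.03,-0.12,0],"rot":[0,0,0],"hand":0},{"linear":[-0.058,-0.24,0],"rot":[0,0,0],"hand":0},{"linear":[-0.058,-0.24,0],"rot":[0,0,0],"hand":0},{"linear":[-0.058,-0.24,0],"rot":[0,0,0],"hand":0},{"linear":[-0.058,-0.24,0],"rot":[0,0,0],"hand":0},{"linear":[-0.058,-0.24,0],"rot":[0,0,0],"hand":0},{"linear":[-0.058,-0.24,0],"rot":[0,0,0],"hand":0},{"linear":[-0.058,-0.24,0],"rot":[0,0,0],"hand":0},{"linear":[0,0,0],"rot":[0,0,0],"hand":0}]'
python3 - <<'E'
from h import *
state(90,(.545,-.172,.170))
E
```

```text
clock: 13.4
tool_pos: [0.4953, -0.1279, 0.1769]
orientation: [-4.4, 89.9, -18.6]
force: [0.2, 0.3, -4.7]
opening: 0.014
t 13.4 tcp [ 495.3 -127.9  176.9] toolx [ 0.002 -0.001 -1.   ] jawyaw 75.82 F [ 0.2  0.3 -4.7] M [ 0.08 -0.09  0.02] open 14.0 J [ 7.600e+00  7.300e+00 -2.390e+01  1.000e-01 -5.860e+01 -1.118e+02]
 rot units for yaw 90 [0.006 0.029 2.836]
 rot units for yaw 270 [ 4.2000e-02 -9.0000e-03 -3.3163e+01]
 lin units [ 0.829 -0.736 -0.114]
```

```bash
python3 -m crank '[{"linear":[0.16,-0.14,0],"rot":[0,0,0.56],"hand":0},{"linear":[0.16,-0.14,0],"rot":[0,0,0.56],"hand":0},{"linear":[0.16,-0.14,0],"rot":[0,0,0.56],"hand":0},{"linear":[0.16,-0.14,0],"rot":[0,0,0.56],"hand":0},{"linear":[0.16,-0.14,0],"rot":[0,0,0.56],"hand":0},{"linear":[0,0,0],"rot":[0,0.03,0],"hand":0},{"linear":[0,0,-0.06],"rot":[0,0,0],"hand":0},{"linear":[0,0,-0.05],"rot":[0,0,0],"hand":0},{"linear":[0,0,0],"rot":[0,0,0],"hand":0}]'
python3 - <<'E'
from h import *
state(90,(.545,-.172,.170))
E
```

```text
clock: 14.52
tool_pos: [0.5443, -0.1695, 0.1689]
orientation: [127.5, 89.9, 127.7]
force: [-0.2, 0.1, -5.3]
opening: 0.014
t 14.53 tcp [ 544.3 -169.5  168.9] toolx [-0.001  0.001 -1.   ] jawyaw 90.17 F [-0.2  0.1 -5.3] M [-0.1   0.02  0.01] open 14.0 J [  2.3  13.4 -17.4  -0.1 -59.3 -92.1]
 rot units for yaw 90 [-0.017 -0.013 -0.035]
 rot units for yaw 270 [ 2.1000e-02 -2.7000e-02  3.5965e+01]
 lin units [ 0.012 -0.042  0.019]
```

```bash
python3 -m crank '[{"linear":[0,0,-0.02],"rot":[0,0,0],"hand":0},{"linear":[0,0,-0.015],"rot":[0,0,0],"hand":0}]'|sed -n 2,4p;  python3 -m crank '[{"linear":[0,0,-0.015],"rot":[0,0,0],"hand":0}]'|sed -n 2,4p
```

```text
tool_pos: [0.5443, -0.1693, 0.167]
orientation: [112.1, 89.9, 112.3]
force: [-0.1, 0.1, -5.1]
tool_pos: [0.5443, -0.1694, 0.1665]
orientation: [102.6, 89.9, 102.8]
force: [-2.5, 0.2, 1.9]
```

```bash
python3 -m crank '[{"linear":[0,0,-0.01],"rot":[0,0,0],"hand":0},{"linear":[0,0,0],"rot":[0,0,0],"hand":0},{"linear":[0,0,0],"rot":[0,0,0],"hand":0.6},{"linear":[0,0,0],"rot":[0,0,0],"hand":0.6},{"linear":[0,0,0],"rot":[0,0,0],"hand":0.6},{"linear":[0,0,0.1],"rot":[0,0,0],"hand":0.6},{"linear":[0,0,0.5],"rot":[0,0,0],"hand":0.6},{"linear":[0,0,0.7],"rot":[0,0,0],"hand":0.6}]'
python3 - <<'E'
from h import *
state(76,(.5205,-.010,.26))
s=snap("side","side5"); crop(s,230,100,410,290,4,"s5.png")
crop(s,280,150,330,200,14,"s5n.png")
W=cloud(s);P=W.reshape(-1,3)
P=P[(P[:,0]>.48)&(P[:,0]<.56)&(P[:,1]>-.06)&(P[:,1]<.03)&(P[:,2]>.137)&(P[:,2]<.16)]
k=P[:,2]>.143
r=cv2.minAreaRect(P[k][:,:2].astype(np.float32)*1000);print(r,np.median(P[k,2]),len(P),P[k].mean(0))
E
```

```text
clock: 15.9
tool_pos: [0.5442, -0.1697, 0.2453]
orientation: [172.3, 89.9, 172.5]
force: [0.9, -0.1, 1.5]
opening: 0.0524
t 15.9 tcp [ 544.2 -169.7  245.3] toolx [-0.002  0.    -1.   ] jawyaw 90.22 F [ 0.9 -0.1  1.5] M [-0.02 -0.15  0.01] open 52.4 J [  2.3  10.1 -11.1  -0.  -68.9 -92.1]
 rot units for yaw 76 [-0.007 -0.026 -2.844]
 rot units for yaw 256 [ 3.8000e-02 -1.0000e-02  3.3156e+01]
 lin units [-0.396  2.661  0.245]
((0.0, 0.0), (0.0, 0.0), 0.0) nan 0 [nan nan nan]
  return _methods._mean(a, axis=axis, dtype=dtype,
  ret = ret.dtype.type(ret / rcount)
<stdin>:8: RuntimeWarning: Mean of empty slice.
  ret = um.true_divide(
```

View pics/s5.png

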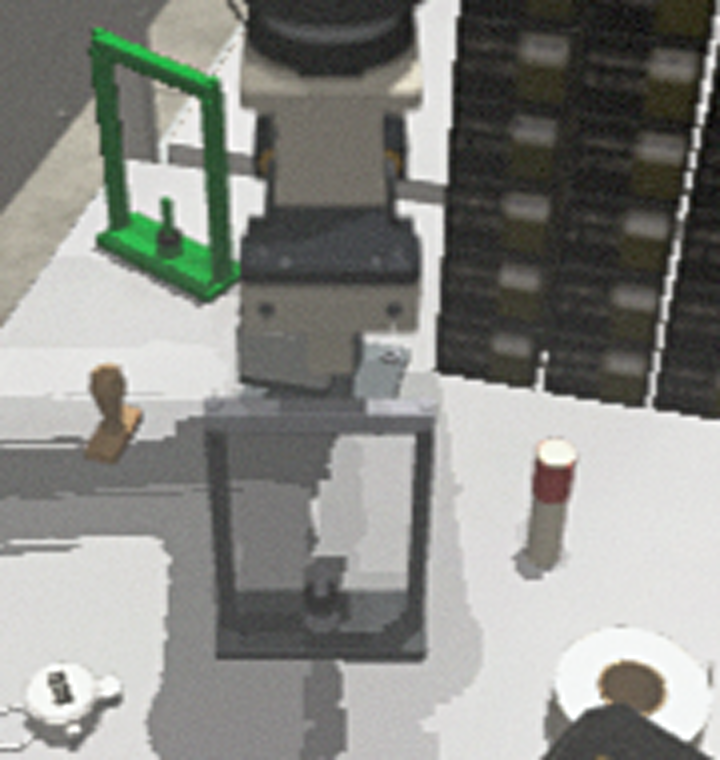

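View pics/s5n.png

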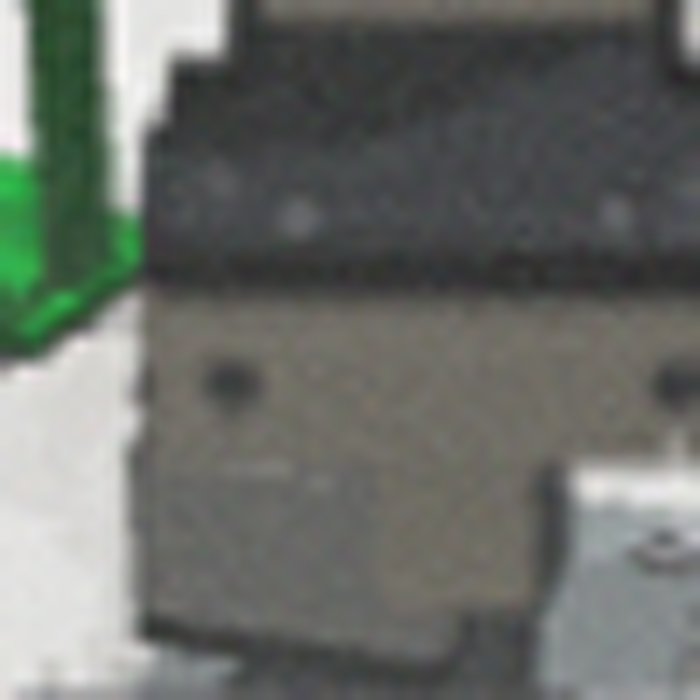

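```bash
python3 -m crank '[{"linear":[-0.08,0.52,0.05],"rot":[0,0,-0.57],"hand":0.6},{"linear":[-0.08,0.53,0],"rot":[0,0,-0.57],"hand":0.6},{"linear":[-0.08,0.53,0],"rot":[0,0,-0.57],"hand":0.6},{"linear":[-0.08,0.53,0],"rot":[0,0,-0.57],"hand":0.6},{"linear":[-0.08,0.53,0],"rot":[0,0,-0.57],"hand":0.6},{"linear":[0,0,0],"rot":[0,0,0],"hand":0.6}]'
python3 - <<'E'
from h import *
state(76,(.5205,-.010,.1335))
s=snap("side","side6"); crop(s,270,120,350,210,8,"s6.png")
W=cloud(s);P=W.reshape(-1,3)
P=P[(P[:,0]>.48)&(P[:,0]<.56)&(P[:,1]>-.06)&(P[:,1]<.03)&(P[:,2]>.137)&(P[:,2]<.18)]
k=P[:,2]>.144
r=cv2.minAreaRect(P[k][:,:2].astype(np.float32)*1000);print(r,np.median(P[k,2]),len(P),P[k].mean(0))
E
```

```text
clock: 16.7
tool_pos: [0.524, -0.0082, 0.2605]
orientation: [0.6, 89.1, -13.9]
force: [-0.8, 0.1, 0.9]
opening: 0.0527
t 16.7 tcp [524.   -8.2 260.5] toolx [ 0.015 -0.004 -1.   ] jawyaw 75.48 F [-0.8  0.1  0.9] M [-0.    0.04 -0.01] open 52.7 J [  21.     4.4  -16.     0.5  -68.8 -125.7]
 rot units for yaw 76 [0.042 0.172 0.104]
 rot units for yaw 256 [  0.269  -0.065 -35.895]
 lin units [-0.058 -0.03  -2.117]
((520.5006713867188, -13.50594711303711), (31.542526245117188, 30.226604461669922), 77.9231185913086) 0.14974715836005714 135 [ 0.52079087 -0.01541192  0.14945683]
```

View pics/s6.png

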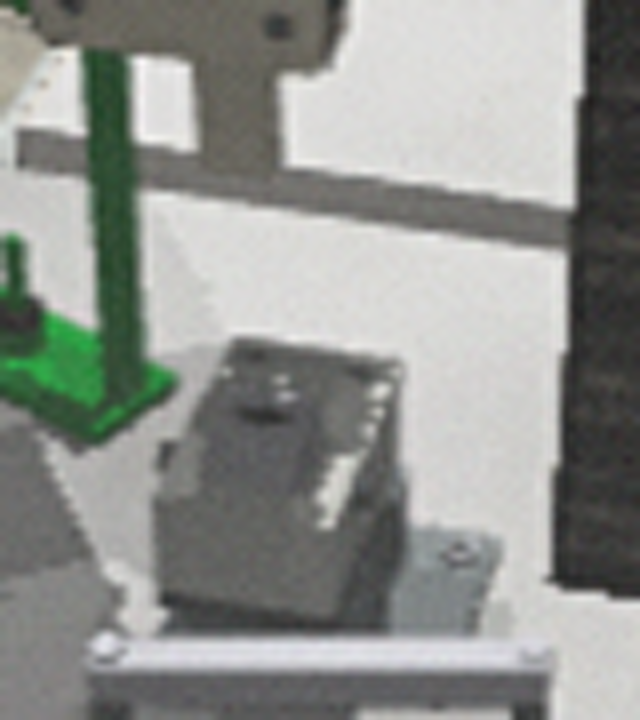

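```bash
python3 -m crank '[{"linear":[-0.055,-0.04,-0.3],"rot":[0.04,0.17,0.1],"hand":0.6},{"linear":[0,0,-0.5],"rot":[0,0,0],"hand":0.6},{"linear":[0,0,-0.5],"rot":[0,0,0],"hand":0.6},{"linear":[0,0,-0.3],"rot":[0,0,0],"hand":0.6},{"linear":[0,0,0],"rot":[0,0,0],"hand":0.6}]'
python3 - <<'E'
from h import *
state(76,(.5205,-.0108,.1335))
s=snap("side","side7"); crop(s,270,120,350,210,8,"s7.png")
E
```

```text
clock: 17.38
tool_pos: [0.519, -0.0159, 0.1583]
orientation: [-163.5, 89.7, -177.6]
force: [0.1, -0.7, 0.4]
opening: 0.0525
t 17.38 tcp [519.  -15.9 158.3] toolx [-0.005 -0.    -1.   ] jawyaw 75.92 F [ 0.1 -0.7  0.4] M [-0.05 -0.06  0.03] open 52.5 J [ 1.990e+01  9.400e+00 -2.410e+01 -1.000e-01 -5.680e+01 -1.239e+02]
 rot units for yaw 76 [ 0.002 -0.053  0.016]
 rot units for yaw 256 [-8.4000e-02 -4.0000e-03 -3.5984e+01]
 lin units [ 0.025  0.085 -0.414]
```

View pics/s7.png

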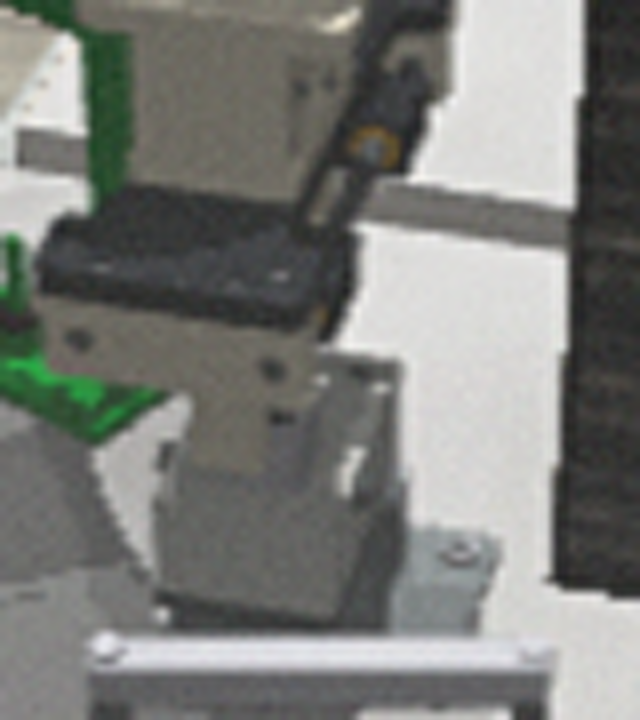

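```bash
python3 -m crank '[{"linear":[0.025,0.085,0],"rot":[0,-0.05,0],"hand":0.6},{"linear":[0,0,-0.18],"rot":[0,0,0],"hand":0.6},{"linear":[0,0,-0.12],"rot":[0,0,0],"hand":0.6},{"linear":[0,0,0],"rot":[0,0,0],"hand":0.6}]'
python3 - <<'E'
from h import *
state(76,(.5205,-.0108,.1335))
E
```

```text
clock: 17.92
tool_pos: [0.5222, -0.0105, 0.1417]
orientation: [25.8, 89.8, 11.7]
force: [0.4, -0.9, 0.6]
opening: 0.0527
t 17.93 tcp [522.2 -10.5 141.7] toolx [ 0.004  0.001 -1.   ] jawyaw 75.92 F [ 0.4 -0.9  0.6] M [-0.07  0.01 -0.01] open 52.7 J [  20.4   10.3  -25.4    0.   -54.  -124.5]
 rot units for yaw 76 [-0.01   0.048  0.016]
 rot units for yaw 256 [ 7.5000e-02  1.6000e-02 -3.5984e+01]
 lin units [-0.029 -0.005 -0.136]
```

```bash
python3 -m crank '[{"linear":[-0.025,0,-0.08],"rot":[0,0.03,0],"hand":0.6},{"linear":[0,0,-0.04],"rot":[0,0,0],"hand":0.6},{"linear":[0,0,0],"rot":[0,0,0],"hand":0.6}]'
python3 - <<'E'
from h import *
state(76,(.5205,-.0108,.1335))
E
```

```text
clock: 18.3
tool_pos: [0.5208, -0.0104, 0.1342]
orientation: [41.8, 89.9, 27.7]
force: [-0.1, 0.0, 0.1]
opening: 0.0526
t 18.3 tcp [520.8 -10.4 134.2] toolx [ 0.002  0.001 -1.   ] jawyaw 75.94 F [-0.1  0.   0.1] M [-0.03 -0.   -0.  ] open 52.6 J [  20.5   10.8  -26.    -0.   -53.1 -124.5]
 rot units for yaw 76 [-0.01   0.02   0.012]
 rot units for yaw 256 [ 3.1000e-02  1.6000e-02 -3.5988e+01]
 lin units [-0.005 -0.007 -0.012]
```

```bash
python3 -m crank '[{"linear":[0,0,0],"rot":[0,0,0],"hand":0},{"linear":[0,0,0],"rot":[0,0,0],"hand":0},{"linear":[0,0,0],"rot":[0,0,0],"hand":0},{"linear":[0,0,0],"rot":[0,0,0],"hand":0},{"linear":[0,0,0],"rot":[0,0,0],"hand":0}]'
python3 - <<'E'
from h import *
state(76,(.5205,-.0108,.1335))
E
```

```text
clock: 18.92
tool_pos: [0.521, -0.0101, 0.1343]
orientation: [47.0, 89.8, 32.9]
force: [-0.0, -0.5, -0.3]
opening: 0.0301
t 18.93 tcp [521.  -10.1 134.3] toolx [ 0.002  0.002 -1.   ] jawyaw 75.94 F [-0.  -0.5 -0.3] M [ 0.11 -0.12 -0.03] open 30.1 J [  20.5   10.7  -26.    -0.   -53.1 -124.5]
 rot units for yaw 76 [-0.018  0.027  0.012]
 rot units for yaw 256 [ 4.3000e-02  2.8000e-02 -3.5988e+01]
 lin units [-0.009 -0.012 -0.014]
```

```bash
python3 -m crank '[{"linear":[0,0,0.04],"rot":[0,0,0],"hand":0},{"linear":[0.01,0,0.04],"rot":[0,0,0],"hand":0}]'
python3 - <<'E'
from h import *
state(76,(.521,-.0101,.18))
E
```

```text
clock: 19.18
tool_pos: [0.5204, -0.0102, 0.1378]
orientation: [124.0, 89.9, 109.9]
force: [2.1, -0.1, -9.0]
opening: 0.0294
t 19.18 tcp [520.4 -10.2 137.8] toolx [-0.     0.001 -1.   ] jawyaw 75.9 F [ 2.1 -0.1 -9. ] M [-0.11 -0.69  0.04] open 29.4 J [ 2.040e+01  1.060e+01 -2.570e+01 -1.000e-01 -5.380e+01 -1.245e+02]
 rot units for yaw 76 [-0.015 -0.006  0.019]
 rot units for yaw 256 [-9.0000e-03  2.4000e-02 -3.5981e+01]
 lin units [0.01  0.001 0.704]
```

```bash
python3 -m crank '[{"linear":[0.01,0,0.06],"rot":[0,0,0],"hand":0},{"linear":[0.005,0,0.06],"rot":[0,0,0],"hand":0},{"linear":[0,0,0.06],"rot":[0,0,0],"hand":0}]'
python3 - <<'E'
from h import *
state(76,(.521,-.0101,.18))
E
python3 -m crank '[{"linear":[0,0,0.06],"rot":[0,0,0],"hand":0},{"linear":[0,0,0.06],"rot":[0,0,0],"hand":0},{"linear":[0,0,0.06],"rot":[0,0,0],"hand":0}]'
python3 - <<'E'
from h import *
state(76,(.521,-.0101,.18))
s=snap("side","side8"); crop(s,270,120,350,210,8,"s8.png")
E
```

```text
clock: 19.55
tool_pos: [0.5204, -0.0106, 0.1484]
orientation: [-176.6, 89.8, 169.3]
force: [-0.4, -0.1, -1.7]
opening: 0.0297
t 19.55 tcp [520.4 -10.6 148.4] toolx [-0.003  0.001 -1.   ] jawyaw 75.88 F [-0.4 -0.1 -1.7] M [ 0.01  0.07 -0.  ] open 29.7 J [ 2.040e+01  1.000e+01 -2.480e+01 -1.000e-01 -5.540e+01 -1.244e+02]
 rot units for yaw 76 [-0.007 -0.036  0.024]
 rot units for yaw 256 [-5.6000e-02  1.0000e-02 -3.5975e+01]
 lin units [0.01  0.009 0.526]
clock: 19.92
tool_pos: [0.5216, -0.0107, 0.1621]
orientation: [81.4, 90.0, 67.3]
force: [0.9, 0.9, -2.4]
opening: 0.0295
t 19.93 tcp [521.6 -10.7 162.1] toolx [ 0.     0.001 -1.   ] jawyaw 75.92 F [ 0.9  0.9 -2.4] M [-0.06 -0.03 -0.03] open 29.5 J [  20.4    9.2  -23.8   -0.   -57.  -124.4]
 rot units for yaw 76 [-0.008  0.003  0.017]
 rot units for yaw 256 [ 5.0000e-03  1.2000e-02 -3.5983e+01]
 lin units [-0.01   0.009  0.299]
```

View pics/s8.png

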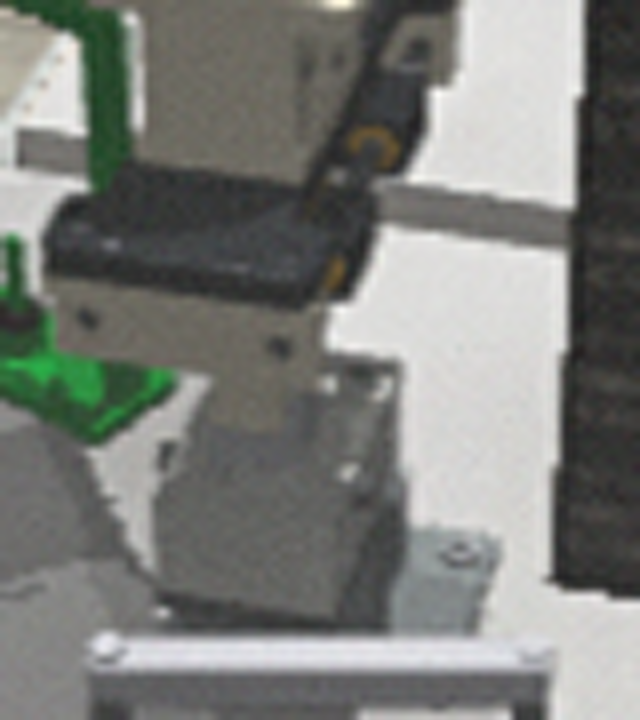

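```bash
python3 -m crank '[{"linear":[0,0,0.2],"rot":[0,0,0],"hand":0},{"linear":[0,0,0.3],"rot":[0,0,0],"hand":0},{"linear":[0,0,0.5],"rot":[0,0,0],"hand":0},{"linear":[0,0,0.5],"rot":[0,0,0],"hand":0},{"linear":[0,0,0.3],"rot":[0,0,0],"hand":0},{"linear":[0,0,0],"rot":[0,0,0],"hand":0}]'
python3 - <<'E'
from h import *
state(76,(.521,-.0101,.18))
s=snap("side","side9"); crop(s,260,100,350,210,7,"s9.png")
E
```

```text
clock: 20.72
tool_pos: [0.5217, -0.011, 0.2779]
orientation: [25.7, 89.8, 11.6]
force: [-0.6, -0.2, -2.7]
opening: 0.0297
t 20.73 tcp [521.7 -11.  277.9] toolx [ 0.003  0.001 -1.   ] jawyaw 75.94 F [-0.6 -0.2 -2.7] M [ 0.   -0.02  0.02] open 29.7 J [  20.4    4.1  -13.9    0.   -71.8 -124.4]
 rot units for yaw 76 [-0.007  0.036  0.011]
 rot units for yaw 256 [ 5.6000e-02  1.2000e-02 -3.5988e+01]
 lin units [-0.012  0.015 -1.631]
```

View pics/s9.png

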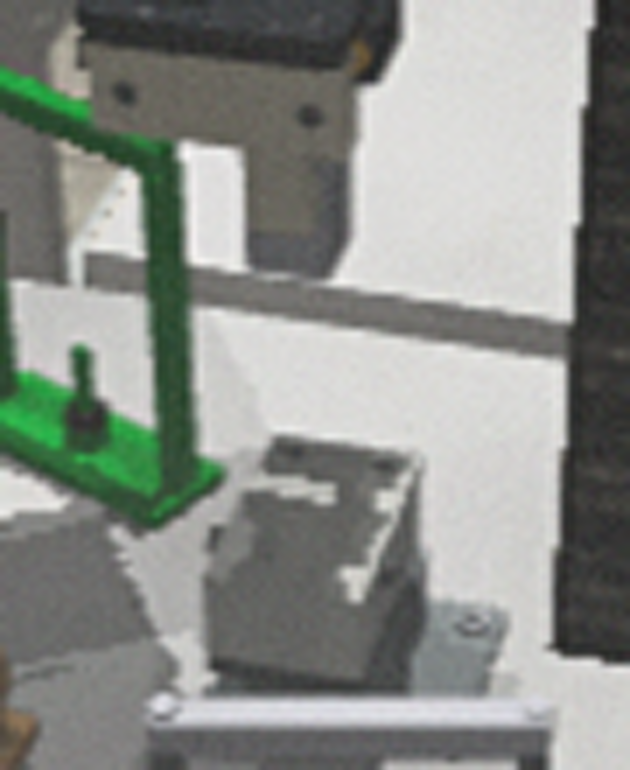

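```bash
python3 -m crank '[{"linear":[0,-0.4,0],"rot":[0,0,0.3],"hand":0},{"linear":[0,-0.65,0],"rot":[0,0,0.3],"hand":0},{"linear":[0,-0.7,0],"rot":[0,0,0.3],"hand":0},{"linear":[0,-0.7,0],"rot":[0,0,0.3],"hand":0},{"linear":[0,-0.7,0],"rot":[0,0,0.3],"hand":0},{"linear":[0,-0.7,0],"rot":[0,0,0.3],"hand":0},{"linear":[0,-0.7,0],"rot":[0,0,0.3],"hand":0},{"linear":[0,-0.7,0],"rot":[0,0,0.3],"hand":0},{"linear":[0,-0.5,0],"rot":[0,0,0.3],"hand":0},{"linear":[0,-0.3,0],"rot":[0,0,0.1],"hand":0},{"linear":[0,0,0],"rot":[0,0,0],"hand":0}]'
python3 - <<'E'
from h import *
state(90,(.523,-.3775,.06))
s=snap("side","side10"); crop(s,240,170,400,390,3,"s10.png")
W=cloud(s);P=W.reshape(-1,3)
Q=P[(P[:,0]>.45)&(P[:,0]<.6)&(P[:,1]>-.47)&(P[:,1]<-.29)&(P[:,2]>.018)&(P[:,2]<.03)]
print(cv2.minAreaRect(Q[:,:2].astype(np.float32)*1000),len(Q))
for m,a in((.19,.3),(.05,.19)):
  Q=P[(P[:,0]>.58)&(P[:,0]<.8)&(P[:,1]>-.48)&(P[:,1]<-.28)&(P[:,2]>m)&(P[:,2]<a)]; print(Q.min(0) if len(Q) else None)
Q=P[(P[:,0]>.3)&(P[:,0]<.47)&(P[:,1]>-.48)&(P[:,1]<-.28)&(P[:,2]>.05)&(P[:,2]<.25)]; print(Q.max(0))
Q=P[(P[:,0]>.49)&(P[:,0]<.56)&(P[:,1]>-.44)&(P[:,1]<-.3)&(P[:,2]>.2)&(P[:,2]<.27)]; print(Q.min(0),Q.max(0),np.percentile(Q[:,2],2))
E
```

```text
clock: 22.15
tool_pos: [0.5142, -0.3836, 0.2619]
orientation: [162.3, 88.9, 162.8]
force: [0.4, 0.3, -1.8]
opening: 0.0294
t 22.15 tcp [ 514.2 -383.6  261.9] toolx [-0.019  0.006 -1.   ] jawyaw 90.46 F [ 0.4  0.3 -1.8] M [ 0.05 -0.09  0.03] open 29.4 J [-19.3  17.    0.1   0.  -74.3 -70.3]
 rot units for yaw 90 [-0.068 -0.217 -0.092]
 rot units for yaw 270 [ 0.34  -0.107 35.906]
 lin units [ 0.146  0.101 -3.365]
((523.1503295898438, -377.3424377441406), (110.01988220214844, 141.92189025878906), 13.572641372680664) 600
None
[ 0.61532596 -0.47998489  0.05044504]
[ 0.429713   -0.32622287  0.15403966]Traceback (most recent call last):
  File "<stdin>", line 10, in <module>
    return umr_minimum(a, axis, None, out, keepdims, initial, where)
ValueError: zero-size array to reduction operation minimum which has no identity
```

View pics/s10.png

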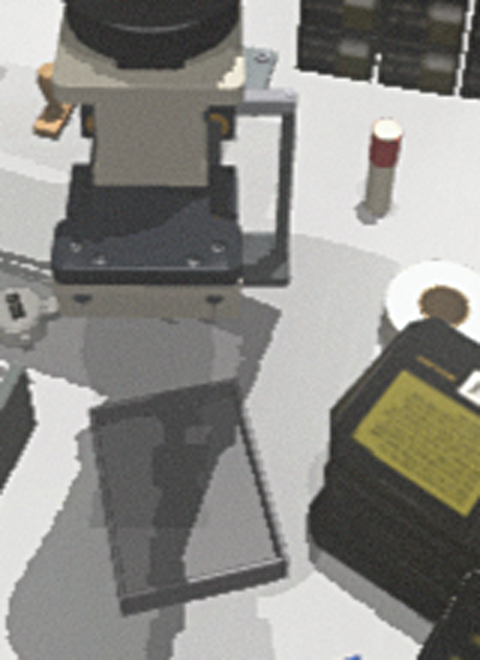

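Run:
```python
from h import *
s=load("side10")
print(proj(s,np.array([.5142,-.3836,.2619])),proj(s,np.array([.5142,-.3836,.2819])))
crop(s,230,170,370,310,5,"s10b.png")
W=cloud(s); print(W[262,289],W[275,285],W[285,300])
t=snap("top","top10"); crop(t,330,140,470,260,5,"t10.png")
```

```text
(np.float64(292.1691531524226), np.float64(255.49514280380532)) (np.float64(291.7229355851941), np.float64(247.14875598529522))
[ 0.51856662 -0.48191389  0.366789  ] [ 0.51133868 -0.4724486   0.32879306] [ 5.17234234e-01 -2.52029555e-01  3.59564259e-05]
```

View pics/s10b.png

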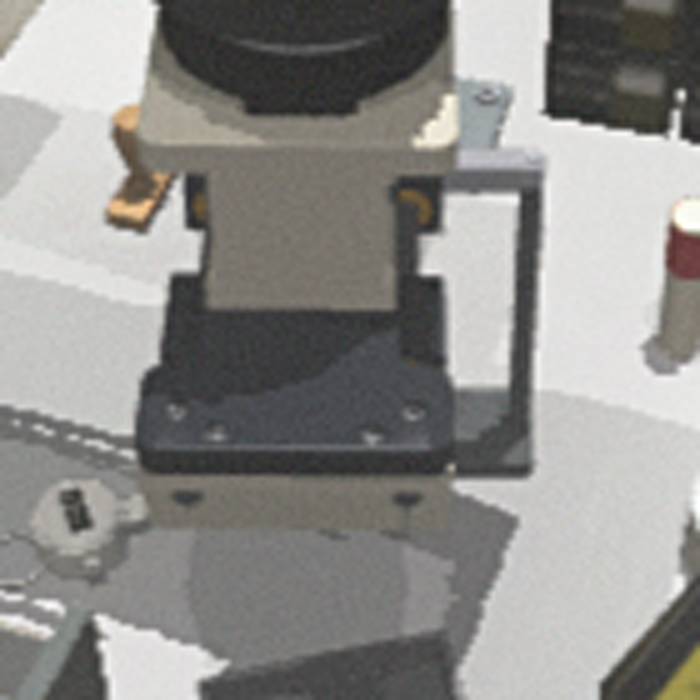

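```bash
python3 -m crank '[{"linear":[0.14,0.1,-0.3],"rot":[-0.07,-0.2,-0.09],"hand":0},{"linear":[0,0,-0.6],"rot":[0,0,0],"hand":0},{"linear":[0,0,-0.6],"rot":[0,0,0],"hand":0},{"linear":[0,0,-0.6],"rot":[0,0,0],"hand":0},{"linear":[0,0,-0.5],"rot":[0,0,0],"hand":0},{"linear":[0,0,0],"rot":[0,0,0],"hand":0}]'
python3 - <<'E'
from h import *
state(90,(.523,-.3775,.04))
E
```

```text
clock: 23.0
tool_pos: [0.5236, -0.3701, 0.1033]
orientation: [-11.2, 89.9, -10.9]
force: [-0.5, 0.6, -2.1]
opening: 0.0299
t 23.0 tcp [ 523.6 -370.1  103.3] toolx [ 0.002 -0.    -1.   ] jawyaw 90.35 F [-0.5  0.6 -2.1] M [ 0.02  0.03 -0.02] open 29.9 J [-17.9  23.  -12.8  -0.  -54.1 -71.8]
 rot units for yaw 90 [ 0.004  0.021 -0.07 ]
 rot units for yaw 270 [-3.200e-02  6.000e-03  3.593e+01]
 lin units [-0.011 -0.123 -1.055]
```

```bash
python3 -m crank '[{"linear":[0,-0.12,-0.3],"rot":[0,0,0],"hand":0},{"linear":[0,0,-0.4],"rot":[0,0,0],"hand":0},{"linear":[0,0,-0.25],"rot":[0,0,0],"hand":0},{"linear":[0,0,-0.1],"rot":[0,0,0],"hand":0},{"linear":[0,0,0],"rot":[0,0,0],"hand":0}]'
python3 - <<'E'
from h import *
state(90,(.523,-.3775,.03))
s=snap("side","side11"); crop(s,240,260,380,390,5,"s11.png")
E
```

```text
clock: 23.62
tool_pos: [0.5269, -0.3788, 0.042]
orientation: [-24.4, 89.5, -24.0]
force: [-0.5, -0.4, -1.8]
opening: 0.0296
t 23.62 tcp [ 526.9 -378.8   42. ] toolx [ 0.008 -0.004 -1.   ] jawyaw 90.47 F [-0.5 -0.4 -1.8] M [ 0.03  0.01 -0.03] open 29.6 J [-18.5  27.2 -15.4   0.1 -46.8 -71.1]
 rot units for yaw 90 [ 0.043  0.097 -0.093]
 rot units for yaw 270 [-0.152  0.068 35.906]
 lin units [-0.065  0.021 -0.199]
```

View pics/s11.png

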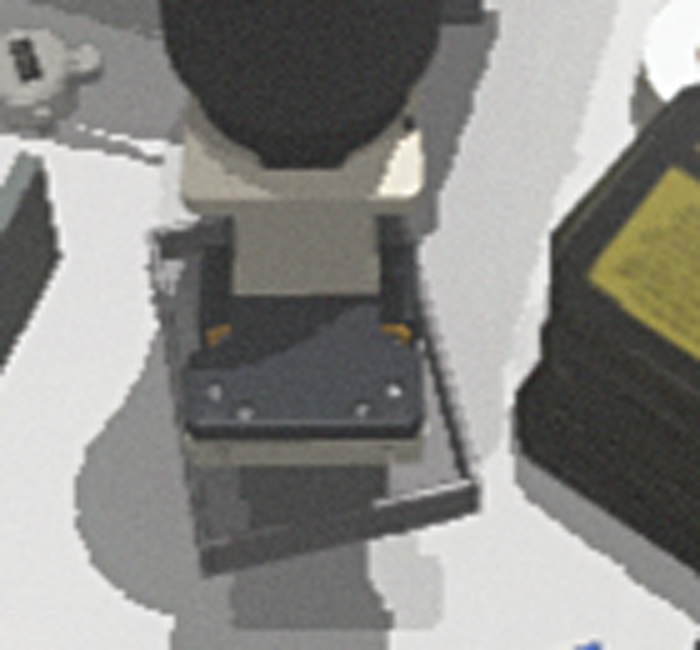

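```bash
python3 -m crank '[{"linear":[-0.05,0.02,-0.06],"rot":[0.04,0.08,-0.09],"hand":0},{"linear":[0,0,-0.06],"rot":[0,0,0],"hand":0},{"linear":[0,0,0],"rot":[0,0,0],"hand":0}]'
python3 - <<'E'
from h import *
state(90,(.523,-.3775,.03))
E
python3 -m crank '[{"linear":[0,0,-0.03],"rot":[0,0,0],"hand":0}]'|sed -n 2,4p;python3 -m crank '[{"linear":[0,0,-0.03],"rot":[0,0,0],"hand":0}]'|sed -n 2,4p
```

```text
clock: 24.05
tool_pos: [0.5248, -0.378, 0.0363]
orientation: [-18.6, 89.8, -18.6]
force: [-0.0, 0.4, -2.5]
opening: 0.0299
t 24.05 tcp [ 524.8 -378.    36.3] toolx [ 0.004 -0.001 -1.   ] jawyaw 90.0 F [-0.   0.4 -2.5] M [ 0.01  0.02 -0.03] open 29.9 J [-18.5  27.6 -15.7   0.  -46.5 -71.5]
 rot units for yaw 90 [0.015 0.044 0.   ]
 rot units for yaw 270 [ 7.0e-02 -2.4e-02 -3.6e+01]
 lin units [-0.03   0.008 -0.104]
tool_pos: [0.525, -0.378, 0.0347]
orientation: [-19.6, 89.7, -19.6]
force: [-0.8, 0.4, -2.7]
tool_pos: [0.5251, -0.378, 0.0328]
orientation: [-19.4, 89.7, -19.4]
force: [-1.0, -0.7, -0.9]
```

```bash
python3 -m crank '[{"linear":[-0.01,0,-0.02],"rot":[0.01,0.04,0],"hand":0}]'|sed -n 2,4p;python3 -m crank '[{"linear":[0,0,-0.02],"rot":[0,0,0],"hand":0}]'|sed -n 2,4p
```

```text
tool_pos: [0.5244, -0.378, 0.0315]
orientation: [-39.9, 89.9, -39.9]
force: [-0.1, 1.2, -1.4]
tool_pos: [0.5244, -0.378, 0.0302]
orientation: [-44.0, 89.9, -44.0]
force: [0.2, -0.4, -2.6]
```

```bash
python3 -m crank '[{"linear":[0,0,-0.02],"rot":[0,0,0],"hand":0}]'|sed -n 2,4p;python3 -m crank '[{"linear":[0,0,-0.02],"rot":[0,0,0],"hand":0}]'|sed -n 2,4p
```

```text
tool_pos: [0.5244, -0.378, 0.0289]
orientation: [-44.5, 89.9, -44.5]
force: [0.2, -0.7, -1.3]
tool_pos: [0.5244, -0.3782, 0.028]
orientation: [-54.3, 89.9, -54.3]
force: [-2.3, 2.3, 8.4]
```

```bash
python3 -m crank '[{"linear":[0,0,0],"rot":[0,0,0],"hand":0},{"linear":[0,0,0],"rot":[0,0,0],"hand":0.5},{"linear":[0,0,0],"rot":[0,0,0],"hand":0.5},{"linear":[0,0,0],"rot":[0,0,0],"hand":0.5}]'
python3 - <<'E'
from h import *
state(90,(.523,-.3775,.2))
E
```

```text
clock: 25.3
tool_pos: [0.5251, -0.3785, 0.0286]
orientation: [-39.3, 89.9, -39.2]
force: [0.6, 0.2, 0.6]
opening: 0.0435
t 25.3 tcp [ 525.1 -378.5   28.6] toolx [ 0.002 -0.002 -1.   ] jawyaw 90.04 F [0.6 0.2 0.6] M [-0.09 -0.01  0.  ] open 43.5 J [-18.5  28.2 -15.9   0.1 -45.8 -71.5]
 rot units for yaw 90 [ 0.018  0.023 -0.008]
 rot units for yaw 270 [-3.5000e-02  2.9000e-02  3.5992e+01]
 lin units [-0.035  0.016  2.856]
```

Released; retract straight up, then check everything.

```bash
python3 -m crank '[{"linear":[0,0,0.15],"rot":[0,0,0],"hand":0.5},{"linear":[0,0,0.3],"rot":[0,0,0],"hand":0.5},{"linear":[0,0,0.6],"rot":[0,0,0],"hand":0.5},{"linear":[0,0,0.7],"rot":[0,0,0],"hand":0.5},{"linear":[0,0,0.7],"rot":[0,0,0],"hand":0.5},{"linear":[0,0,0.7],"rot":[0,0,0],"hand":0.5},{"linear":[0,0,0.7],"rot":[0,0,0],"hand":0.5},{"linear":[-0.5,0,0.5],"rot":[0,0,0],"hand":0.5},{"linear":[-0.7,0,0.5],"rot":[0,0,0],"hand":0.5},{"linear":[-0.7,0,0.3],"rot":[0,0,0],"hand":0.5},{"linear":[0,0,0],"rot":[0,0,0],"hand":0.5}]'
python3 - <<'E'
from h import *
state()
s=snap("side","side12"); crop(s,190,100,430,390,2.6,"s12.png")
t=snap("top","top12"); crop(t,170,120,480,270,2.5,"t12.png")
E
```

```text
clock: 26.68
tool_pos: [0.4055, -0.3781, 0.3635]
orientation: [-34.0, 89.0, -33.9]
force: [0.6, -0.2, 0.1]
opening: 0.0439
t 26.68 tcp [ 405.5 -378.1  363.5] toolx [ 0.014 -0.009 -1.   ] jawyaw 90.11 F [ 0.6 -0.2  0.1] M [-0.02 -0.05  0.06] open 43.9 J [-22.6   5.1  -2.    0.2 -82.  -67.3]
```

View pics/s12.png

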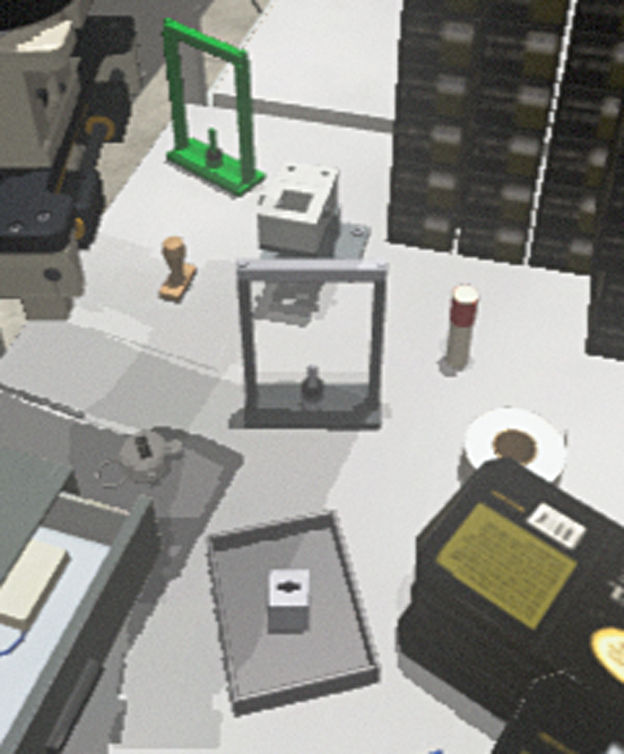

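View pics/t12.png

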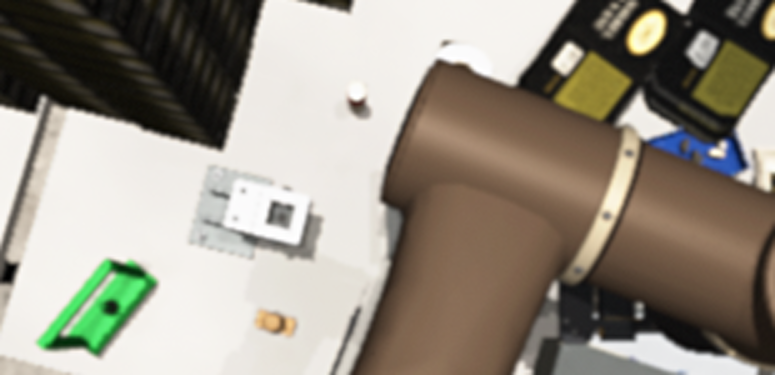

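Run:
```python
from h import *
a=load("side0");b=load("side12")
for n,(u,v) in dict(stamp=(257,205),glue=(368,225),roll=(387,272),counter=(245,274)).items():
    A=a["image"][v-22:v+22,u-16:u+16]; r=cv2.matchTemplate(b["image"][v-32:v+32,u-26:u+26],A,cv2.TM_CCOEFF_NORMED); _,m,_,l=cv2.minMaxLoc(r); print(n,round(m,3),"shift px",l[0]-10,l[1]-10)
W=cloud(b);P=W.reshape(-1,3);Q=P[(abs(P[:,0]-.525)<.035)&(abs(P[:,1]+.378)<.035)&(P[:,2]>.036)&(P[:,2]<.05)]
print("insert top z",np.median(Q[:,2]).round(4),cv2.minAreaRect(Q[:,:2].astype(np.float32)*1000))
from plant import ticket
print(ticket.close_job())
```

```text
stamp 0.986 shift px 0 0
glue 0.997 shift px 0 0
roll 0.999 shift px 0 0
counter 0.483 shift px 0 0
insert top z 0.0423 ((523.7185668945312, -378.70635986328125), (28.410812377929688, 30.828786849975586), 0.9341737031936646)
the job is handed in; nothing more can be done
None
```

The job is done and handed in at about 27 s of the 72 s allowed. No verdict was reported.

- **Knocking the insert up:** I took the stirrup by its crossbar, brought it in from the stand's free end, and raised the rod through the hole. The insert slid at about 9–10 N, a steady push. The buffer seated with the insert about 18 mm proud. I held it there for about 1.5 s at roughly 9–12 N above the sliding force, under the 20 N forcing limit.
- **Stirrup:** I stood it back upright on the bench close to where it started, about 16 cm from the stand.
- **Insert:** I lifted it out and set it down until contact on the tray floor. That last 1 mm step gave a brief 8–10 N reading before I let go.

**Last checks**
- The insert's top measures 42 mm, which is the 4 mm floor plus the 38 mm block, so it stands upright near the tray's centre.
- The nest cavity is empty, the stirrup stands upright, and the gripper is clear of everything.
- The stamp, glue stick and label roll show no shift in the images.
- The tally counter also shows no shift, but its match was weak (0.48) because the arm's shadow lies over it. In the picture it looks to be where it was.

**Measurements that disagreed:** the two cameras differed by about 2 mm on the nest's position. The rod still entered the hole without touching it.

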